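Close a nesting canister and photograph it for the sale listing

ROBOT

A 7-joint arm with a two-finger parallel gripper is mounted at the origin on the work surface. World frame = base frame: x ahead of the robot, y to its left, z up, the work surface at z = 0. Lengths are in mm, angles in rad, forces in N, time in s.
With the tool pointing down it reaches from about 425 to 875 mm from the base axis. Payload 4.7 kg.
Tool frame: the origin (TCP) lies at the very end of the fingers, on their centre line; the grasp point (between the pads) lies 19 mm behind it; z points along the fingers, x is the direction in which the jaws open and shut, and the axes are right-handed (so a half turn about z gives the same grasp; the last joint's range is limited). The gripper opens to 87 mm and grips with 3 to 60 N. Pads are 19 mm wide; open, the fingers measure 117 mm over their backs; the gripper's body (75 mm by 190 mm) begins 51 mm behind the grasp point.
Start: joints at [-1.165, 0.321, -0.07, 1.45, 0.023, 1.371, -0.057], TCP at [248.235, 600.757, 189.987] pointing down, gripper open.
Joint ranges: [-2.86, 2.86], [-0.3, 2.09], [-1.38, 1.24], [0.06, 2.45], [-1.56, 4.7], [0.09, 2.05], [-2.69, 2.69]. Speed limits (rad/s): [2.57, 2.57, 3.14, 3.14, 3.14, 3.14, 3.14].

INTERFACE

Orientations are given as a unit quaternion [w, x, y, z].
In Python, from cell import env gives the robot as it stands.
- The arm moves only by the shell command python3 -m pendant 'ROWS' [FORCE]. ROWS is JSON, a list that holds one entry, the list of rows, each a list of 7 numbers: the finger opening in mm, from 0 to 87, then the shift along the world's x, y, z in mm, then the turn, a rotation vector about the world's x, y, z in units of 10 degrees (1.0 is 10 degrees). In form: [[[fingers, x, y, z, ax, ay, az], ...]]. A call has 1 to 20 rows; each row shifts and turns the commanded pose from where the row before left it; what a row does not reach is not made up. A row lasts 1/8 s, in which the tool goes at most 62.5 mm and 10.7 degrees, less where a joint would pass 70% of its speed; a pose out of reach is approached as far as the arm can. A call is refused whole if a number of a shift passes 62.5 or a number of a turn 1, either way. A call with a gripper value outside its range is refused whole. The fingers move at their own pace and stop on an object; FORCE is the grip in N (left out, the last holds). Time passes only in rows, so rows that do not move let the fingers close. It gives the time, the measured TCP pose, the force and the opening at its end, in the units of the state.
- env.read_state(): the state, without advancing time (a new reading comes with each control period).
- env.snapshot(name): name is "side" or "top" or "wrist"; returns a dict with "frame" (384x512x3 uint8, blue, green, red), "K" (3x3 intrinsics, pixels), "cam_to_world" (4x4, takes a point from camera to world coordinates). Camera axes: x right, y up, looking along -z (the intrinsics and any distortion apply to the point x, -y, -z); pixel columns grow to the right and rows downward; lengths in mm; the calibration is good to about 2 mm. A picture is of the moment at which its call begins. There is no depth.
- env.finish_job(): hands the job in, once; it reports no verdict.
Trained networks look in the newest picture that a camera, given by its name, has taken for a name from the list of things; names that differ only in an ending like _2 or _b are one class to them, and where a whole thing is asked for, a point or a joint stands for the part that bears it (a point fixed in the world has none). Each returns a list of dicts, best first, with "confidence" (0 to 1); they miss things now and then, are a little off and sometimes report something else, mostly with a low value. They report only what shows in the picture. A call takes as long as a camera call. They do not tell look-alikes from the thing itself.
- env.outline_of(thing, camera): "region" (384x512 bool, what is visible of it) and "rect" ([centre column, centre row, width, height] as shares, 0 to 1, of the picture: columns of its width, rows of its height, round what is visible of it).
- env.spot_point(thing, camera): "position" ([column, row] as shares, 0 to 1, of the picture: columns of its width, rows of its height: a listed point, or the origin of a listed thing).
The state is a dict: "time": time; "qpos": joint angles; "qd": joint speeds; "joint_efforts": joint torques, N m; "eef_pos": TCP position; "orientation": TCP orientation; "contact_force": force on the tool from outside, world axes, zero at the start; "ft_torque": the same for the moment, N m; "opening": finger opening in mm.
Only numpy, scipy, OpenCV 4.12 (cv2) and the standard library are available. Lean on these libraries where they do the work, as an engineer would, in place of code of your own. Each camera call takes 0.05 s, during which the arm holds its last target.

TASK

Stand the short tin upright inside the seat ring of the canister base, put the metal outer shell down over it, and turn the shell clockwise (seen from above) until its two ears are fully home under the base's steel claws. Then take the listing photo with the two-stage button on the black release block: press it down to its halfway stop, keep it there for about a second so the camera focuses, press it fully down, and let it come back up. Take no picture before the canister is locked, and leave the tall tin, spool, hoop and small cardboard box where they are.

Things in the scene. Friction and masses are not known exactly. Their poses are not given: they have to be found in the camera images.
- base_seat (a point): Canister base, fixed: a round wooden board 132 mm across, 8 mm thick, on a paper sheet. Point: centre of the board's upper face, 8 mm above the table; x runs through the two steel claws, z up. Around it stands a seat ring, outside 65, inside 58 mm across, 10 mm high, top chamfered outside: the short tin stands inside it, the shell's wall goes down outside it onto the board.
- claw (a point): The steel claw on the base's +x side; point at the middle of its roof's underside, 51.5 mm from the board's centre, 8.5 mm above the board; axes as base_seat. The roof is 27 mm wide along y, over radii 43 to 60 mm, its top 13.5 mm above the board. It is open at the +y end and closed at the -y end by a stop, and outside from radius 53 mm. The claw on the -x side is the same turned half a turn.
- entry (a point): A mark-free point on the base board 46 mm from its centre, 60 degrees counter-clockwise (from above) of the +x claw. An ear set down on the board here (anywhere 40 to 100 degrees from the claw; the other ear opposite) is clear of the claws; turning the shell clockwise by that angle brings both ears under the claws, home when the shell's x axis lies along base_seat's x axis; stops end the turn 2 degrees beyond.
- shell_bar (a point): Outer shell, loose, 160 g: aluminium cylinder 80 mm across, 75 mm high, wall 2.5 mm, closed on top, mouth down (inside 71 mm high). On top a wooden grip bar 56 (x) by 16 (y) by 28 mm high. Point: the bar's centre, 89 mm above the shell's rim; z up. Two steel ears at the rim at +x and -x, in line with the bar, reach 50 mm from the axis, 14 mm wide, 6 mm high. The same after half a turn.
- small_tin_center (a point): Short tin, loose, about 70 g: a plain closed aluminium cylinder 46 mm in diameter and 62 mm high with a thin dark line near its top, standing upright. This point is its centre, 31 mm above its underside; z is its axis.
- tall_tin_center (a point): Tall tin, not to be used: the same look and diameter (46 mm) but 95 mm high. This point is its centre, 47.5 mm above its underside.
- button_rest (a point): Centre of the top face of the two-stage button when it is not pressed; this point does not move with the button. The button is a grey round cap 30 mm in diameter on a black release block (70 x 90 x 36 mm, along x and y, fixed to the table); its top is 53 mm above the table and 17 mm above the block. It is pressed straight down.
- focus (a joint): First stage of the button, in m: 0 released, 0.005 at the halfway stop. It needs 1 N to start and 3 N to reach the stop, and springs back.
- fire (a joint): Second stage of the button, in m: 0 until the button is pushed past the halfway stop, 0.005 fully down (10 mm in all). It needs 9 N to leave the halfway stop and 13 N to be fully down, and springs back.
- spool_center (a point): Bystander: a wooden thread spool, 36 mm in diameter, 40 mm high; its centre.
- hoop_center (a point): Bystander: a small wooden hoop lying flat, 76 mm across, 10 mm high; its centre.
- notions_center (a point): Bystander: a small closed cardboard box, 90 x 60 x 35 mm (x, y, z); its centre.
Not all that is in view belongs to the job. Leave any red look-alike of the part that bears button_rest alone. What is shaped like the part that bears small_tin_center but red is not meant.

How it is judged (in metres and radians):
On the way, in this order (a step that is already met when the one before it is completed fails the run):
1. the short tin stands upright in the seat ring, let go (horizontal distance between small_tin_center and base_seat below 0.012 m and z of small_tin_center in the frame of base_seat between 0.027 and 0.035 m and angle between small_tin_center's own z axis and vertical below 0.1 rad and contact force between the fingers and small_tin below 0.1 N), for 0.2 s.
2. the shell is down on the base over the tin (horizontal distance between small_tin_center and base_seat below 0.012 m and z of small_tin_center in the frame of base_seat between 0.027 and 0.035 m and angle between small_tin_center's own z axis and vertical below 0.1 rad and horizontal distance between shell_bar and base_seat below 0.007 m and z of shell_bar in the frame of base_seat between 0.085 and 0.0925 m and angle between shell_bar's own z axis and vertical below 0.06 rad), for 0.1 s.
3. the shell is turned home, ears under the claws (all of step 2 and angle between the x axis of shell_bar and the x axis of base_seat, either way round below 0.2 rad), for 0.2 s.
4. the button is held at its halfway stop (horizontal distance between shell_bar and base_seat below 0.007 m and z of shell_bar in the frame of base_seat between 0.085 and 0.0925 m and angle between shell_bar's own z axis and vertical below 0.06 rad and angle between the x axis of shell_bar and the x axis of base_seat, either way round below 0.2 rad and value of joint focus above 0.0035 m and value of joint fire below 0.0015 m), for 0.6 s.
5. the button is fully down (horizontal distance between shell_bar and base_seat below 0.007 m and z of shell_bar in the frame of base_seat between 0.085 and 0.0925 m and angle between shell_bar's own z axis and vertical below 0.06 rad and angle between the x axis of shell_bar and the x axis of base_seat, either way round below 0.2 rad and value of joint fire above 0.004 m), for 0.05 s.
At the end, for the whole second after the job is handed in: The short tin stands upright inside the base's seat ring (within 12 mm of its centre), the shell stands level on the board around it (within 7 mm of centre, rim within 3.5 mm of the board), its ears within 0.2 rad of the claws' line, at rest, and the button is back up (each stage within 1.5 mm) (all of step 3 and value of joint each of focus, fire below 0.0015 m and linear speed of shell below 0.02 m/s); the robot touches nothing.
It fails at once if the button is pushed past its halfway stop before the canister is locked (value of joint fire above 0.003 m and not ((horizontal distance between small_tin_center and base_seat below 0.012 m and z of small_tin_center in the frame of base_seat between 0.027 and 0.035 m and angle between small_tin_center's own z axis and vertical below 0.1 rad) and (horizontal distance between shell_bar and base_seat below 0.007 m and z of shell_bar in the frame of base_seat between 0.085 and 0.0925 m and angle between shell_bar's own z axis and vertical below 0.06 rad) and angle between the x axis of shell_bar and the x axis of base_seat, either way round below 0.2 rad)).
It fails at once if the tall tin is moved more than 30 mm (distance of tall_tin_center from where it was at the start of the episode above 0.03 m).
It fails at once if the thread spool is moved more than 30 mm (distance of spool_center from where it was at the start of the episode above 0.03 m).
It fails at once if the wooden hoop is moved more than 30 mm (distance of hoop_center from where it was at the start of the episode above 0.03 m).
It fails at once if the cardboard notions box is moved more than 30 mm (distance of notions_center from where it was at the start of the episode above 0.03 m).
It also fails if it takes over 72 s, if anything falls off the work surface, if the arm or the gripper's body presses on something with over 40 N, if the wrist force passes 120 N, or if a joint passes its speed limit or range.

## Working session

There is one attempt and no reset: what is moved stays moved. The work goes in short steps, Python scripts to look and compute and a shell command to move; the robot and the scene stay as the last step left them, time stands still between calls to the robot, and variables do not carry over. Pictures are saved under pics/ and viewed, and the job is handed in when it is done.

```bash
ls; mkdir -p pics
python3 - <<'E'
from cell import env
import cv2
s=env.read_state()
for k,v in s.items(): print(k,v)
for c in ["side","top","wrist"]:
    f=env.snapshot(c); cv2.imwrite(f"pics/{c}0.png",f["frame"]); print(c,f["K"],f["cam_to_world"])
print([a for a in dir(env) if a[0]!='_'])
E
```

```text
pics
time 0.0
qpos [-1.16488287  0.32179337 -0.07007779  1.45168774  0.02263178  1.37079842
 -0.05690451]
qd [-0.00029076  0.00021195 -0.00053555 -0.0025678   0.00020368  0.0016596
 -0.00018147]
joint_efforts [ 3.54800859e-04 -4.91295433e+01 -4.03698161e-01 -3.12528348e+01
 -6.39633369e-02  4.39421798e-02  1.74645506e-04]
eef_pos [248.04009648 600.14033833 188.87438093]
orientation [ 5.82182846e-04  8.31215890e-01  5.55948956e-01 -7.50857264e-04]
contact_force [-0.20875901 -0.01022953 -0.59715616]
ft_torque [0.0430356  0.0163072  0.01907963]
opening 87.15141811082235
side [[365.31947021   0.         254.95531936]
 [  0.         365.31947021 188.81642216]
 [  0.           0.           1.        ]] [[ 9.11881344e-01  2.48590572e-01 -3.26611607e-01  2.57363504e+02]
 [-4.10289630e-01  5.74569424e-01 -7.08189521e-01 -5.14524428e+02]
 [ 1.16118043e-02  7.79790167e-01  6.25933272e-01  6.18708460e+02]
 [ 0.00000000e+00  0.00000000e+00  0.00000000e+00  1.00000000e+00]]
top [[419.14144196   0.         259.82029166]
 [  0.         419.14144196 190.08482999]
 [  0.           0.           1.        ]] [[ 8.35584744e-03  9.81410261e-01 -1.91739613e-01  3.21471803e+02]
 [-9.99930156e-01  6.59776653e-03 -9.80573619e-03  7.21303841e+01]
 [-8.35839691e-03  1.91808157e-01  9.81396845e-01  1.15671876e+03]
 [ 0.00000000e+00  0.00000000e+00  0.00000000e+00  1.00000000e+00]]
wrist [[321.41292172   0.         258.90870418]
 [  0.         321.41292172 186.62965412]
 [  0.           0.           1.        ]] [[ 3.82422751e-01 -8.80018809e-01 -2.81637595e-01  1.70583320e+02]
 [ 9.23987073e-01  3.63943255e-01  1.17444437e-01  6.34190722e+02]
 [-8.53210573e-04 -3.05142922e-01  9.52306185e-01  3.83559775e+02]
 [ 0.00000000e+00  0.00000000e+00  0.00000000e+00  1.00000000e+00]]
['Unreachable', 'finish_job', 'outline_of', 'read_state', 'snapshot', 'spot_point']
```

View pics/top0.png

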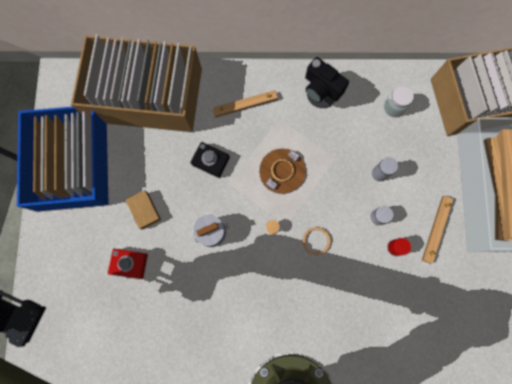

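View pics/side0.png

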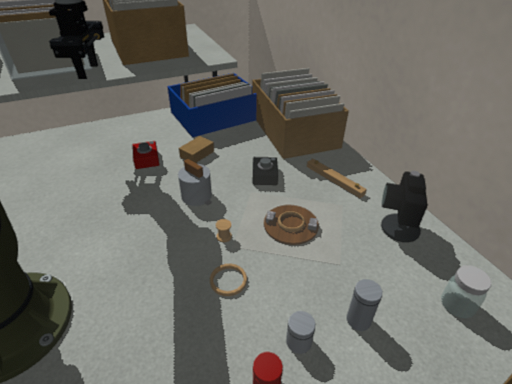

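View pics/wrist0.png

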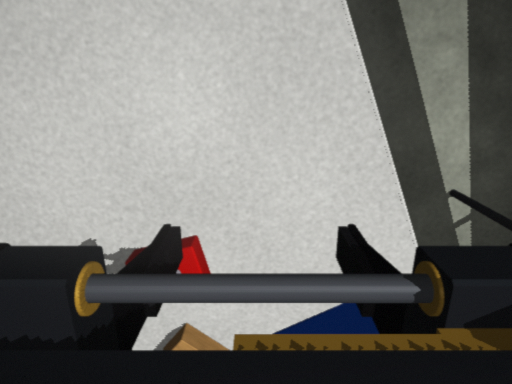

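```bash
cat > h.py <<'E'
import numpy as np, cv2
from cell import env
def ray(f,uv):
    K=np.array(f["K"]);T=np.array(f["cam_to_world"])
    p=np.linalg.inv(K)@[uv[0],uv[1],1]
    d=T[:3,:3]@np.array([p[0],-p[1],-p[2]])
    return T[:3,3],d/np.linalg.norm(d)
def atz(f,uv,z):
    o,d=ray(f,uv); return o+d*(z-o[2])/d[2]
def proj(f,P):
    T=np.array(f["cam_to_world"]); c=T[:3,:3].T@(np.array(P,float)-T[:3,3])
    q=np.array(f["K"])@[c[0],-c[1],-c[2]]; return q[:2]/q[2]
def tri(rs):
    A=np.zeros((3,3));b=np.zeros(3)
    for o,d in rs:
        M=np.eye(3)-np.outer(d,d);A+=M;b+=M@o
    return np.linalg.solve(A,b)
def spots(t,c): return [(r["confidence"],np.array(r["position"])*[512,384]) for r in env.spot_point(t,c)]
E
python3 - <<'E'
from h import *
F={c:env.snapshot(c) for c in ["top","side"]}
Z=dict(base_seat=8,claw=16.5,entry=8,shell_bar=89,small_tin_center=31,tall_tin_center=47.5,button_rest=53,spool_center=20,hoop_center=5,notions_center=17.5)
for t,z in Z.items():
    for c in F:
        for cf,uv in spots(t,c)[:3]:
            print(t,c,round(cf,2),uv.round(1),atz(F[c],uv,z).round(1))
E
```

```text
base_seat top 0.85 [279.8 172.5] [596.7  27.8   8. ]
base_seat side 0.83 [290.  221.2] [602.4  29.3   8. ]
claw top 0.82 [293.6 152.4] [653.1 -10.8  16.5]
claw top 0.56 [274.8 156.4] [641.1  42.2  16.5]
claw side 0.63 [315.5 223.8] [648.6 -10.1  16.5]
entry top 0.57 [273.9 154.8] [648.2  44.4   8. ]
entry side 0.6 [302.2 212.5] [644.9  44.5   8. ]
entry side 0.37 [291.5 223.2] [602.4  21.8   8. ]
shell_bar top 0.89 [211.7 229.6] [426.6 204.7  89. ]
shell_bar side 0.97 [194.9 165.2] [434.3 231.1  89. ]
shell_bar side 0.73 [222.3 228.3] [419.9  -6.   89. ]
small_tin_center top 0.71 [380.9 211.9] [ 483.6 -244.3   31. ]
small_tin_center top 0.55 [396.9 245.7] [ 393.2 -282.6   31. ]
small_tin_center side 0.85 [298.7 333.5] [ 469.8 -242.8   31. ]
tall_tin_center top 0.77 [384.7 171.9] [ 590.7 -255.2   47.5]
tall_tin_center side 0.72 [362.7 304.7] [ 596.7 -248.6   47.5]
button_rest top 0.89 [206.9 154.2] [636.  228.6  53. ]
button_rest top 0.74 [119.6 263.3] [340.5 446.4  53. ]
button_rest top 0.18 [317.8 242.3] [398.9 -69.7  53. ]
button_rest side 0.77 [141.5 144. ] [335.7 445.6  53. ]
button_rest side 0.64 [262.9 160.5] [623.4 229.8  53. ]
spool_center top 0.73 [271.6 226.4] [443.2  50.6  20. ]
spool_center side 0.66 [223.3 229.3] [442.   56.3  20. ]
hoop_center top 0.74 [317.2 241.6] [404.2 -74.2   5. ]
hoop_center side 0.83 [226.7 281.2] [401.3 -71.7   5. ]
notions_center top 0.82 [140.6 210.4] [484.9 410.9  17.5]
notions_center side 0.63 [198.6 149.6] [492.3 406.2  17.5]
notions_center side 0.43 [302.8 212.2] [640.8  36.2  17.5]
```

Run:
```python
import cv2
t=cv2.imread('pics/top0.png'); s=cv2.imread('pics/side0.png')
cv2.imwrite('pics/c1.png',cv2.resize(t[130:270,180:420],None,fx=3.2,fy=3.2,interpolation=cv2.INTER_CUBIC))
cv2.imwrite('pics/c2.png',cv2.resize(s[130:384,120:400],None,fx=2.3,fy=2.3,interpolation=cv2.INTER_CUBIC))
```

```text
(no output)
```

View pics/c1.png

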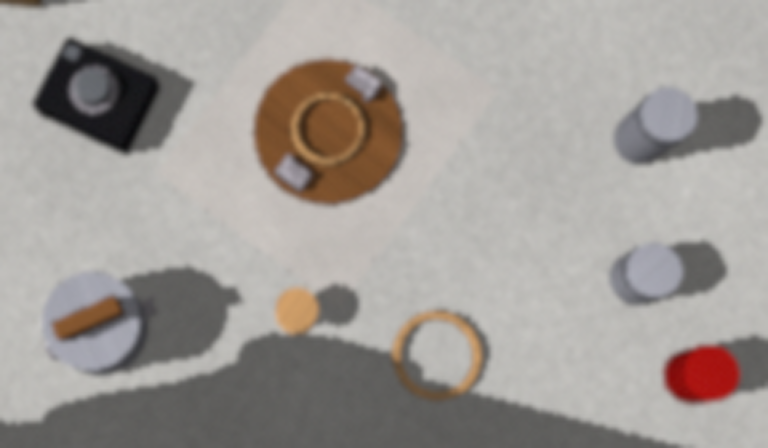

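View pics/c2.png

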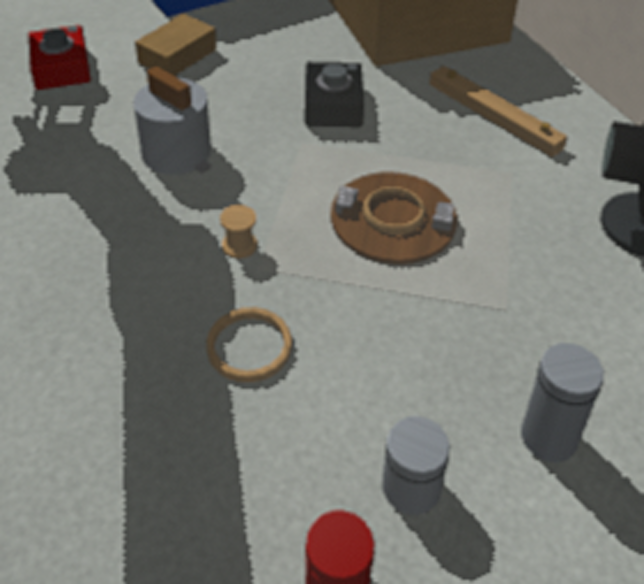

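Run:
```python
from h import *
F={c:env.snapshot(c) for c in ["top","side"]}
cr1=lambda u,v:(180+u/3.2,130+v/3.2)
cr2=lambda u,v:(120+u/2.3,130+v/2.3)
def two(n,a,b,z):
    a=cr1(*a);b=cr2(*b)
    A=atz(F['top'],a,z);B=atz(F['side'],b,z);print(n,A[:2].round(1),B[:2].round(1),'tri',tri([ray(F['top'],a),ray(F['side'],b)]).round(1))
two('tin',(655,271),(419,442),62)
two('tall',(667,114),(569,373),95)
two('ring',(329,128),(394,208),18)
two('clawNE',(365,81),(444,212),21.5)
two('clawSW',(296,171),(347,200),21.5)
two('button',(94,89),(335,74),53)
two('shellbar',(88,318),(169,84),103)
two('spool',(297,310),(238,217),40)
for t in ['small_tin_center','shell_bar','base_seat','button_rest']:
    for c in F:
        for r in env.outline_of(t,c)[:3]: 
            m=r['region'];ys,xs=np.nonzero(m);print(t,c,round(r['confidence'],2),m.sum(),xs.mean().round(1),ys.mean().round(1))
```

```text
tin [ 471.8 -245.2] [ 474.  -241.8] tri [ 471.6 -244.    66.8]
tall [ 596.1 -251.6] [ 590.9 -254. ] tri [ 595.6 -252.2   90.5]
ring [601.5  19.8] [600.8  21.4] tri [600.6  20.   19.5]
clawNE [643.2 -11.7] [642.9  -7.3] tri [641.2 -11.   25.7]
clawSW [562.2  48.5] [559.8  48.3] tri [561.3  48.8  20.8]
button [625.9 221.5] [626.8 219.6] tri [627.  221.5  51.6]
shellbar [425.6 213.6] [424.7 207.4] tri [426.2 214.2  98.1]
spool [439.9  47.8] [441.7  51.7] tri [439.9  47.8  44.1]
small_tin_center top 0.76 319 381.1 215.7
small_tin_center top 0.71 366 398.5 246.9
small_tin_center side 0.91 986 299.6 331.5
small_tin_center side 0.61 877 266.4 368.4
shell_bar top 0.96 832 208.7 231.1
shell_bar side 0.61 1257 194.6 183.2
base_seat top 0.71 5837 281.9 172.2
base_seat side 0.84 6020 291.3 227.6
button_rest top 0.92 897 209.7 160.0
button_rest top 0.64 993 127.4 263.9
button_rest side 0.7 713 264.4 170.6
button_rest side 0.62 608 144.8 154.6
```

```bash
python3 -m pendant '[[[87,29,-50,0,0,0,0.28],[87,29,-50,0,0,0,0.28],[87,29,-50,0,0,0,0.28],[87,29,-50,0,0,0,0.28],[87,29,-50,0,0,0,0.28],[87,29,-50,0,0,0,0.28],[87,29,-50,0,0,0,0.28],[87,29,-50,0,0,0,0.28],[87,0,-55,0,0,0,0],[87,-1,-55,0,0,0,0],[87,-1,-55,0,0,0,0],[87,-1,-55,0,0,0,0]]]'
```

```text
time: 3.25
eef_pos: [477.1, -21.0, 190.3]
orientation: [0.0, 0.707, 0.707, 0.001]
contact_force: [1.1, 0.2, -0.0]
opening: 87.0
```

```bash
python3 -m pendant '[[[87,-1,-55,0,0,0,0],[87,-1,-55,0,0,0,0],[87,-1,-55,0,0,0,0],[87,-1,-57,0,0,0,0],[87,0,0,0,0,0,0],[87,0,0,0,0,0,0]]]'
python3 - <<'E'
from h import *
f=env.snapshot('wrist');cv2.imwrite('pics/w1.png',f['frame'])
s=env.read_state();print(s['qpos'].round(2),s['eef_pos'])
for P in ([473,-243.5,62],[473,-243.5,0],s['eef_pos'],[593,-252.5,95]): print(proj(f,P).round(0))
print(spots('small_tin_center','wrist'))
E
```

```text
time: 4.0
eef_pos: [473.3, -240.7, 189.9]
orientation: [-0.0, 0.707, 0.707, 0.0]
contact_force: [0.0, 0.3, 0.3]
opening: 86.8
[-0.24  0.07  0.69  1.77 -0.04  1.32  2.04] [ 473.56608131 -239.83969188  189.84856012]
[255. 168.]
[255. 156.]
[258. 218.]
[246. 287.]
[(0.95, array([253.696 , 163.6992])), (0.89, array([213.1968,  83.5968]))]
```

View pics/w1.png

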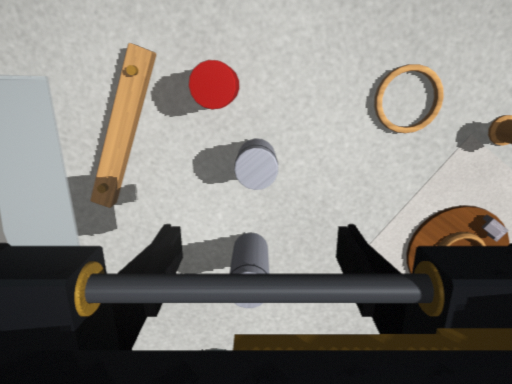

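```bash
python3 -m pendant '[[[87,0,-1,-40,0,0,0],[87,0,0,-40,0,0,0],[87,0,0,-40,0,0,0],[87,0,0,-25,0,0,0],[87,0,0,-15,0,0,0],[87,0,0,0,0,0,0],[44,0,0,0,0,0,0],[44,0,0,0,0,0,0],[44,0,0,0,0,0,0],[44,0,0,0,0,0,0],[44,0,0,0,0,0,0]]]' 20
```

```text
time: 5.48
eef_pos: [473.3, -242.2, 30.1]
orientation: [0.0, 0.707, 0.707, 0.0]
contact_force: [-0.9, 0.9, 0.4]
opening: 47.5
```

```bash
python3 -m pendant '[[[38,0,0,0,0,0,0],[38,0,0,0,0,0,0],[38,0,0,0,0,0,0]]]' 20
python3 - <<'E'
from h import *
f=env.snapshot('wrist');cv2.imwrite('pics/w2.png',f['frame'])
E
```

```text
time: 5.85
eef_pos: [473.2, -242.3, 30.0]
orientation: [-0.0, 0.707, 0.707, 0.0]
contact_force: [0.6, 0.0, -0.5]
opening: 38.3
```

View pics/w2.png

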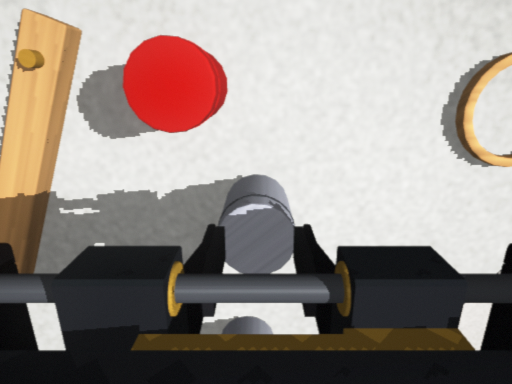

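Run:
```python
from h import *
f=env.snapshot('wrist')
for P in ([473,-242,62],[463,-242,62],[453,-242,62],[453,-242,0]): print(P,proj(f,P).round(0))
print(atz(f,(257,239),62),atz(f,(255,200),0))
g=env.snapshot('side');cv2.imwrite('pics/s2.png',cv2.resize(g['frame'][200:384,200:420],None,fx=3,fy=3))
```

```text
[473, -242, 62] [257. 240.]
[463, -242, 62] [257. 224.]
[453, -242, 62] [257. 207.]
[453, -242, 0] [257. 176.]
[ 472.20255701 -241.8039825    62.        ] [ 471.70056524 -243.58578224    0.        ]
```

View pics/s2.png

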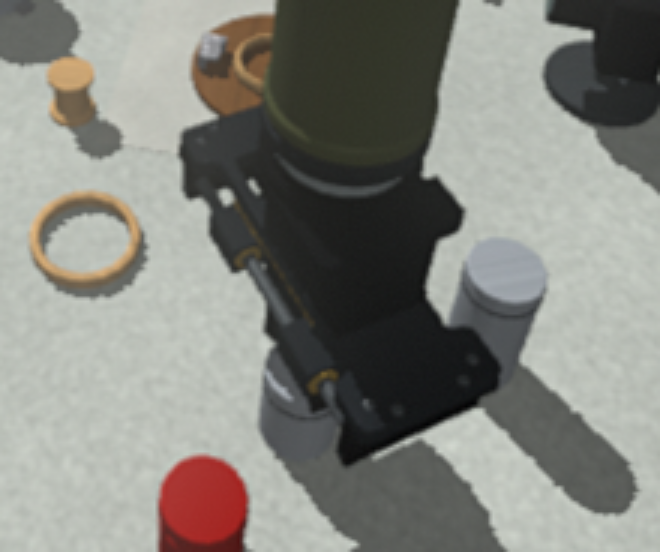

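```bash
python3 -m pendant '[[[30,0,0,0,0,0,0],[30,0,0,0,0,0,0],[30,0,0,0,0,0,0]]]' 20
python3 - <<'E'
from h import *
f=env.snapshot('wrist');cv2.imwrite('pics/w3.png',f['frame'])
E
```

```text
time: 6.38
eef_pos: [473.2, -242.2, 30.0]
orientation: [-0.0, 0.707, 0.707, 0.0]
contact_force: [-0.3, -0.0, -0.1]
opening: 30.3
```

View pics/w3.png

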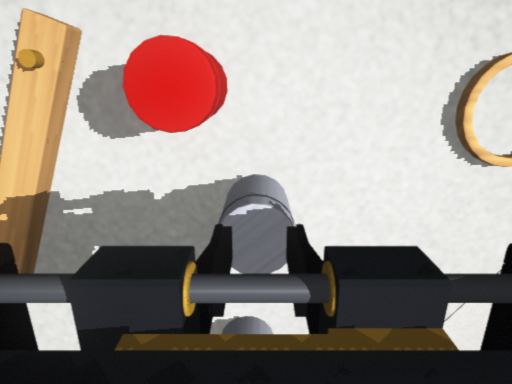

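Run:
```python
from h import *
f=env.snapshot('wrist');g=env.snapshot('side')
c=lambda p:((p-[200,200])*3).round(0)
for P in ([473,-242,30],[473,-257,30],[473,-227,30],[473,-257,62],[473,-265,30],[473,-265,62],[473,-265,100],[473,-242,62],[473,-242,0]): print(P,'wrist',proj(f,P).round(0),'side crop',c(proj(g,P)))
cv2.imwrite('pics/s3.png',cv2.resize(g['frame'][250:384,250:400],None,fx=5,fy=5,interpolation=cv2.INTER_CUBIC)[:600,:750])
cv2.imwrite('pics/w4.png',cv2.resize(f['frame'][160:300,150:370],None,fx=3.5,fy=3.5,interpolation=cv2.INTER_CUBIC))
```

```text
[473, -242, 30] wrist [257. 218.] side crop [300. 398.]
[473, -257, 30] wrist [234. 218.] side crop [313. 421.]
[473, -227, 30] wrist [280. 218.] side crop [287. 376.]
[473, -257, 62] wrist [230. 240.] side crop [319. 390.]
[473, -265, 30] wrist [222. 218.] side crop [320. 433.]
[473, -265, 62] wrist [216. 240.] side crop [326. 403.]
[473, -265, 100] wrist [205. 280.] side crop [334. 364.]
[473, -242, 62] wrist [257. 240.] side crop [305. 368.]
[473, -242, 0] wrist [257. 202.] side crop [296. 425.]
```

View pics/s3.png

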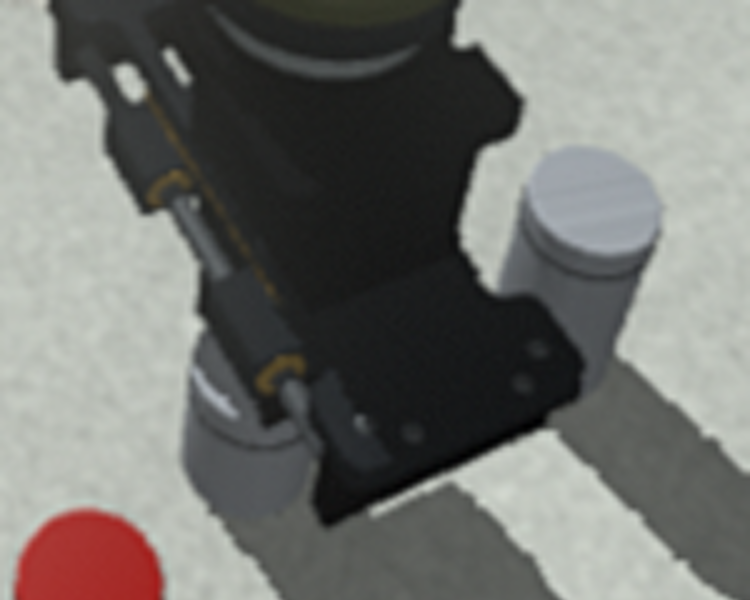

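View pics/w4.png

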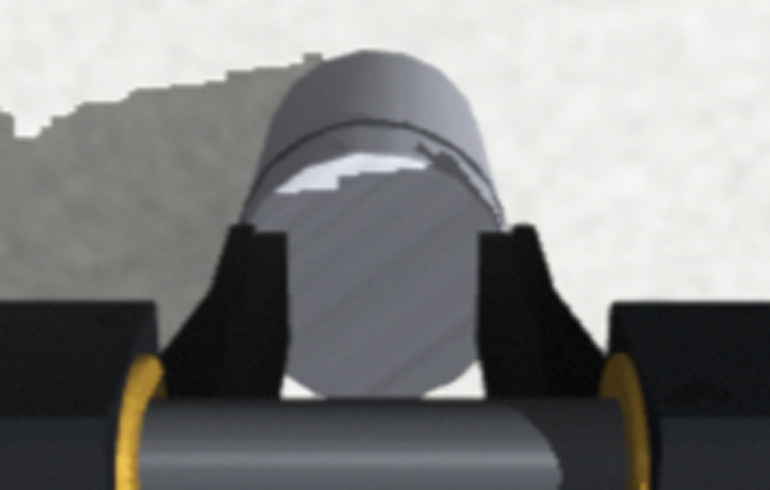

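```bash
python3 -m pendant '[[[87,0,0,0,0,0,0],[87,0,0,0,0,0,0],[87,0,0,0,0,0,0],[87,0,0,0,0,0,0],[87,0,0,-10,0,0,0],[87,0,0,-5,0,0,0],[87,0,0,0,0,0,0]]]' 20
python3 - <<'E'
from h import *
f=env.snapshot('wrist');cv2.imwrite('pics/w5.png',f['frame'])
g=env.snapshot('side')
cv2.imwrite('pics/s5.png',cv2.resize(g['frame'][250:384,250:400],None,fx=5,fy=5,interpolation=cv2.INTER_CUBIC)[:600,:750])
E
```

```text
time: 7.4
eef_pos: [472.5, -242.1, 14.2]
orientation: [-0.001, 0.707, 0.707, -0.0]
contact_force: [-0.5, -1.1, 0.1]
opening: 85.1
```

View pics/w5.png

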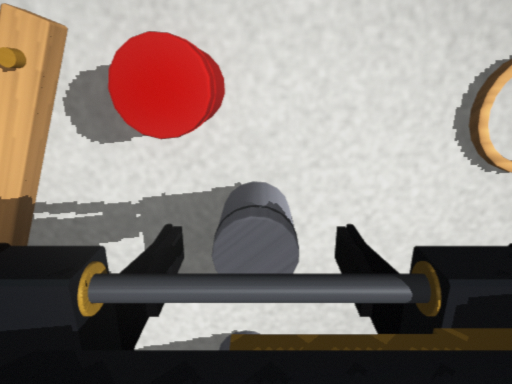

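View pics/s5.png

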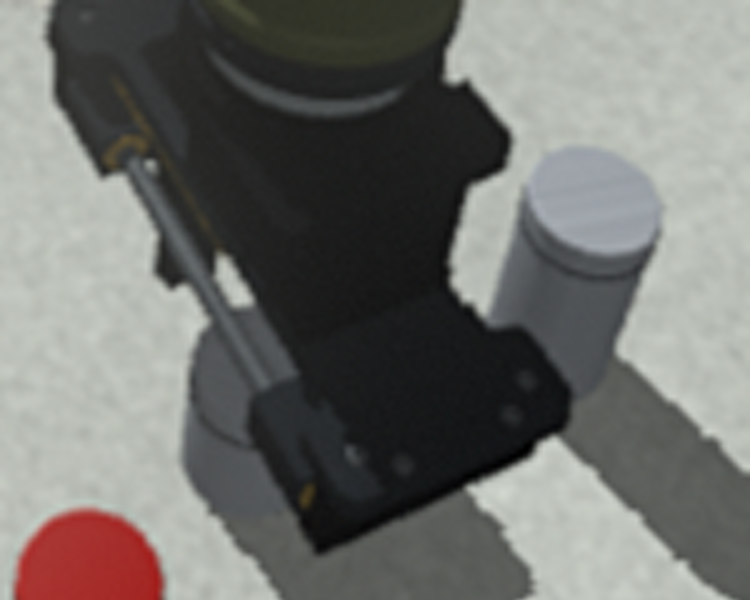

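Run:
```python
from h import *
f=env.snapshot('wrist');g=env.snapshot('side')
for z in (64,84,100,117,130):
  print(z,[((proj(g,P)-[250,250])*5).round(0) for P in ([436,-337,z],[510,-337,z])])
```

```text
64 [array([312., 678.]), array([522., 575.])]
84 [array([320., 647.]), array([534., 542.])]
100 [array([326., 621.]), array([544., 516.])]
117 [array([334., 592.]), array([555., 486.])]
130 [array([339., 569.]), array([564., 462.])]
```

```bash
python3 -m pendant '[[[87,0,0,-10,0,0,0],[87,0,0,-8,0,0,0],[87,0,0,0,0,0,0],[40,0,0,0,0,0,0],[40,0,0,0,0,0,0],[40,0,0,0,0,0,0],[40,0,0,0,0,0,0],[40,0,0,0,0,0,0],[40,0,0,0,0,0,0]]]' 20
python3 - <<'E'
from h import *
f=env.snapshot('wrist');cv2.imwrite('pics/w6.png',f['frame'])
E
```

```text
time: 8.72
eef_pos: [473.3, -242.4, -2.9]
orientation: [0.0, 0.707, 0.707, 0.0]
contact_force: [-0.1, -1.0, -0.5]
opening: 45.1
```

View pics/w6.png

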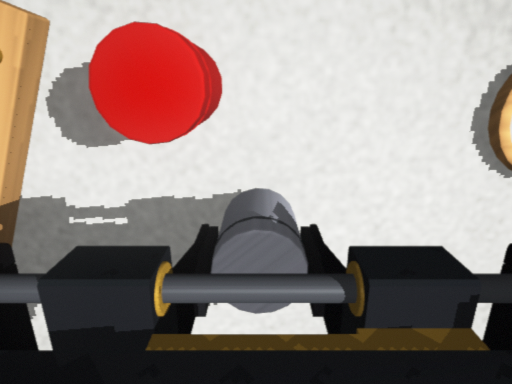

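```bash
python3 -m pendant '[[[40,0,0,20,0,0,0],[40,0,0,40,0,0,0],[40,0,0,40,0,0,0],[40,21,44,0,0,0,0],[40,21,44,0,0,0,0],[40,21,44,0,0,0,0],[40,21,44,0,0,0,0],[40,22,44,0,0,0,0],[40,22,43,0,0,0,0],[40,0,0,0,0,0,0],[40,0,0,0,0,0,0]]]' 20
python3 - <<'E'
from h import *
f=env.snapshot('wrist');cv2.imwrite('pics/w7.png',f['frame'])
g=env.snapshot('side')
cv2.imwrite('pics/s7.png',cv2.resize(g['frame'][100:290,190:400],None,fx=3,fy=3,interpolation=cv2.INTER_CUBIC))
E
```

```text
time: 10.15
eef_pos: [600.7, 20.1, 96.5]
orientation: [-0.0, 0.707, 0.707, -0.001]
contact_force: [0.1, -0.6, -0.5]
opening: 45.1
```

View pics/w7.png

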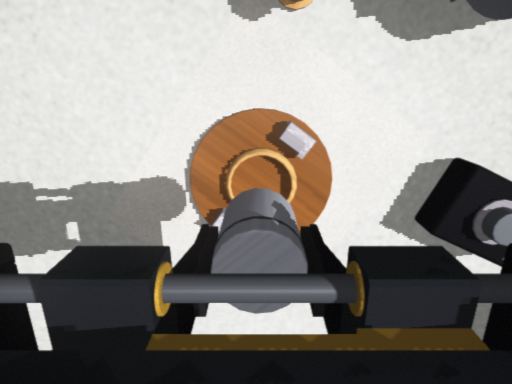

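View pics/s7.png

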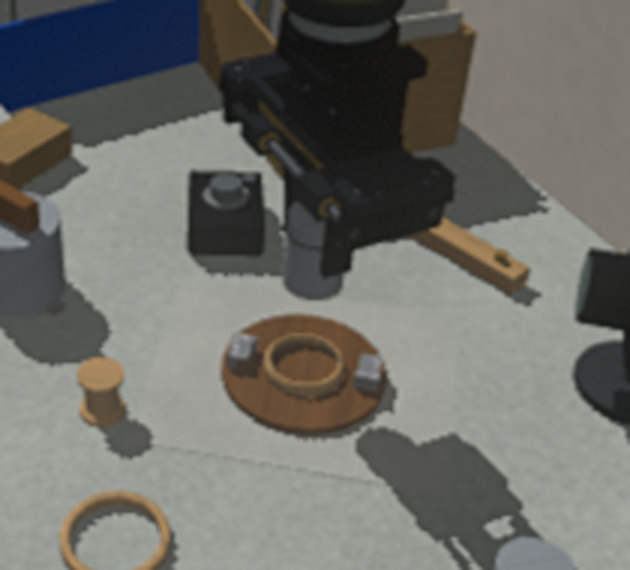

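Run:
```python
from h import *
f=env.snapshot('wrist');g=env.snapshot('side')
print(env.read_state()['eef_pos'])
# fit board circle edges from wrist: brown seg
h=cv2.cvtColor(f['frame'],cv2.COLOR_BGR2HSV)
b=f['frame'].astype(int)
m=((b[...,2]-b[...,0]>40)&(b[...,2]<190)).astype(np.uint8); m[225:]=0; m[:90]=0; m[:,:180]=0;m[:,345:]=0
n,l,st,ce=cv2.connectedComponentsWithStats(m); i=1+np.argmax(st[1:,4]); m=(l==i).astype(np.uint8)
c=max(cv2.findContours(m,cv2.RETR_EXTERNAL,cv2.CHAIN_APPROX_NONE)[0],key=len)[:,0]
P=np.array([atz(f,p,8)[:2] for p in c])
from scipy.optimize import least_squares
r=least_squares(lambda q:np.hypot(P[:,0]-q[0],P[:,1]-q[1])-66,[600,20],loss='soft_l1',f_scale=1);print('board wrist',r.x, np.median(abs(r.fun)))
for p in ((226,185),(298,185),(262,149)): print(p,atz(f,p,18))
print('claw',atz(f,(297,141),21.5))
cr=lambda u,v:(190+u/3,100+v/3)
print('tin bottom side', atz(g,cr(313,278),99.5), 'ring', atz(g,cr(304,363),18))
# board in side
b=g['frame'].astype(int);m=((b[...,2]-b[...,0]>40)).astype(np.uint8);m[:203]=0;m[250:]=0;m[:,:255]=0;m[:,330:]=0
c=max(cv2.findContours(m,cv2.RETR_EXTERNAL,cv2.CHAIN_APPROX_NONE)[0],key=len)[:,0]
P=np.array([atz(g,p,8)[:2] for p in c])
r=least_squares(lambda q:np.hypot(P[:,0]-q[0],P[:,1]-q[1])-66,[600,20],loss='soft_l1',f_scale=1);print('board side',r.x,np.median(abs(r.fun)))
```

```text
[600.86977384  19.12276938  97.09053242]
board wrist [603.6471854   23.11984324] 1.8224566137557332
(226, 185) [602.7641664   -8.89100909  18.        ]
(298, 185) [603.01410523  55.34089314  18.        ]
(262, 149) [570.38531816  23.2528433   18.        ]
claw [562.98227407  52.75939413  21.5       ]
tin bottom side [603.78997062  25.20001537  99.5       ] ring [599.97097489  19.69333981  18.        ]
board side [603.75278585  28.99891973] 10.686348281577512
```

```bash
python3 -m pendant '[[[40,1,2,-30,0,0,0],[40,0,0,-30,0,0,0],[40,0,0,-10,0,0,0],[40,0,0,0,0,0,0]]]' 20
python3 - <<'E'
from h import *
f=env.snapshot('wrist');cv2.imwrite('pics/w8.png',f['frame'])
g=env.snapshot('side')
cv2.imwrite('pics/s8.png',cv2.resize(g['frame'][150:260,240:350],None,fx=5,fy=5,interpolation=cv2.INTER_CUBIC))
print(env.read_state()['eef_pos'])
q=lambda p:((proj(g,p)-[240,150])*5).round(0)
print(q([602,22,18]),q([602,22,33]))
E
```

```text
time: 10.85
eef_pos: [601.9, 22.1, 26.9]
orientation: [-0.0, 0.708, 0.706, -0.0]
contact_force: [0.8, 0.4, -0.6]
opening: 45.2
[603.19959511  22.42780385  28.24410292]
[258. 351.] [260. 328.]
```

View pics/w8.png

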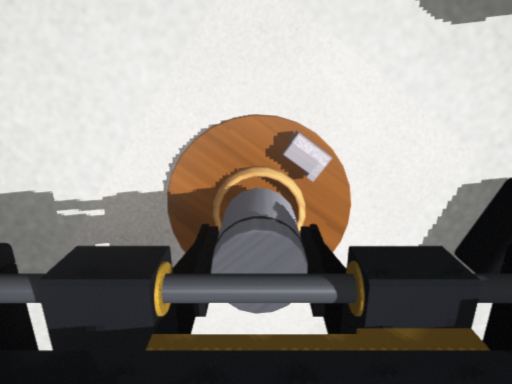

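View pics/s8.png

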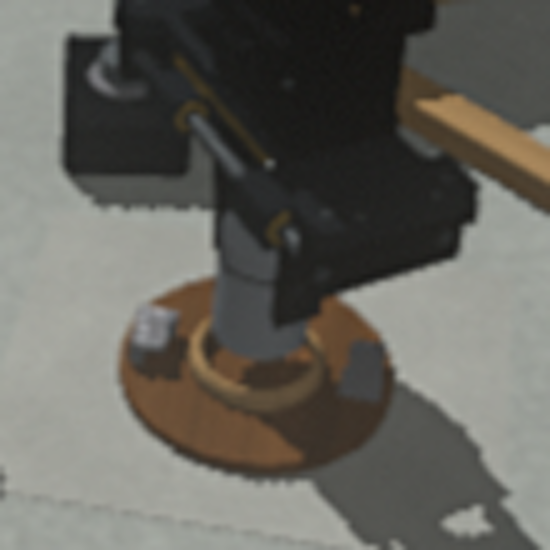

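Run:
```python
from h import *
f=env.snapshot('wrist')
print('ring -x top outer/inner',atz(f,(260,168),18)[:2],atz(f,(260,176),18)[:2]+0)
print('ring y', atz(f,(213,205),18)[1],atz(f,(307,205),18)[1])
print('tin bottom -x edge',[atz(f,(259,190),z)[:2].round(1) for z in(28,31,34)])
g=env.snapshot('side')
q=lambda u,v,z:atz(g,(240+u/5,150+v/5),z)[:2].round(1)
print('side ring',q(258,360,18),'tin bottom',q(260,330,31))
```

```text
ring -x top outer/inner [572.08109248  24.76809604] [577.54497101  24.76279422]
ring y -7.294435226951936 56.79123620962335
tin bottom -x edge [array([584. ,  24.1]), array([583. ,  24.1]), array([582. ,  24.1])]
side ring [598.9  16.4] tin bottom [602.2  22.4]
```

```bash
python3 -m pendant '[[[40,-1,0,-8,0,0,0],[40,0,0,-7,0,0,0],[40,0,0,-5,0,0,0],[40,0,0,0,0,0,0]]]' 20
python3 - <<'E'
from h import *
g=env.snapshot('side')
cv2.imwrite('pics/s9.png',cv2.resize(g['frame'][150:260,240:350],None,fx=5,fy=5,interpolation=cv2.INTER_CUBIC))
f=env.snapshot('wrist');cv2.imwrite('pics/w9.png',f['frame'])
s=env.read_state();print(s['eef_pos'],s['contact_force'])
E
```

```text
time: 11.55
eef_pos: [600.7, 22.7, 6.2]
orientation: [-0.0, 0.707, 0.707, -0.001]
contact_force: [0.2, 0.5, 0.1]
opening: 45.3
[601.29264006  22.6792777    6.92918926] [ 0.93329396 -0.08449938 -1.01149664]
```

View pics/w9.png

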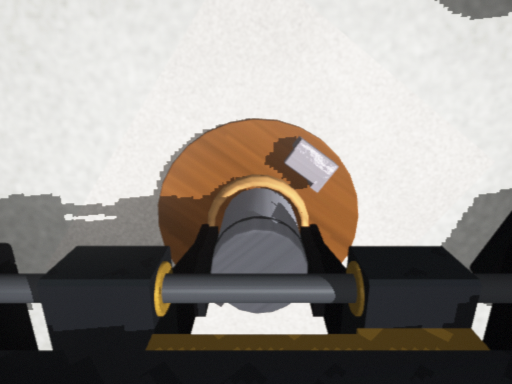

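View pics/s9.png

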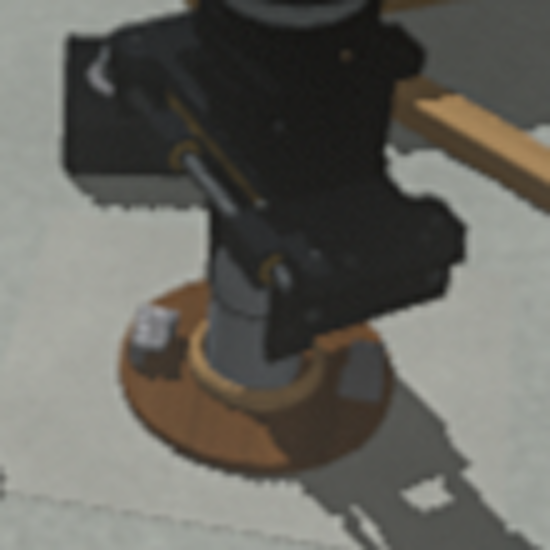

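```bash
python3 -m pendant '[[[40,0,0,-1,0,0,0],[40,0,0,0,0,0,0]]]' 20; python3 -m pendant '[[[60,0,0,0,0,0,0],[70,0,0,0,0,0,0],[70,0,0,0,0,0,0],[70,0,0,0,0,0,0],[70,0,0,30,0,0,0],[70,0,0,50,0,0,0],[70,0,0,50,0,0,0],[70,0,0,0,0,0,0]]]'
python3 - <<'E'
from h import *
f=env.snapshot('wrist');cv2.imwrite('pics/w10.png',f['frame'])
g=env.snapshot('side')
cv2.imwrite('pics/s10.png',cv2.resize(g['frame'][150:260,240:350],None,fx=5,fy=5,interpolation=cv2.INTER_CUBIC))
print(env.read_state()['eef_pos'], env.read_state()['qpos'].round(2))
E
```

```text
time: 11.9
eef_pos: [601.3, 22.8, 6.1]
orientation: [0.0, 0.707, 0.707, 0.0]
contact_force: [0.1, -0.2, -0.4]
opening: 45.5
time: 12.9
eef_pos: [604.6, 22.7, 140.9]
orientation: [0.003, 0.707, 0.707, 0.004]
contact_force: [0.2, -0.3, 0.3]
opening: 69.7
[601.33630936  22.88386402 136.23399985] [-0.53  0.27  0.53  1.67 -0.14  1.24  1.6 ]
```

View pics/w10.png

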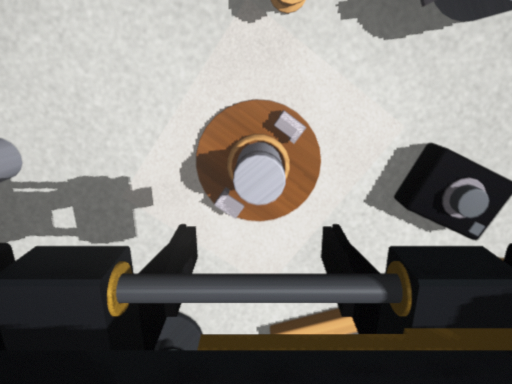

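View pics/s10.png

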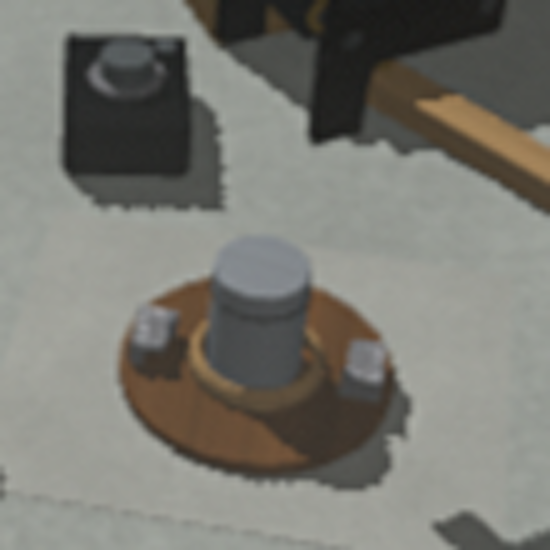

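Run:
```python
from h import *
from scipy.optimize import least_squares
f=env.snapshot('wrist');g=env.snapshot('side')
b=f['frame'].astype(int)
m=((b[...,2]-b[...,0]>35)).astype(np.uint8); m[226:]=0; m[:90]=0; m[:,:180]=0;m[:,340:]=0
c=max(cv2.findContours(m,cv2.RETR_EXTERNAL,cv2.CHAIN_APPROX_NONE)[0],key=len)[:,0]
P=np.array([atz(f,p,8)[:2] for p in c if p[1]<222])
r=least_squares(lambda q:np.hypot(P[:,0]-q[0],P[:,1]-q[1])-q[2],[600,20,66],loss='soft_l1',f_scale=1);print('board wrist',r.x, np.median(abs(r.fun)))
A=atz(f,(290,126.5),21.5);B=atz(f,(229.5,206),21.5);print('claws',A,B,(A+B)/2,np.hypot(*(A-B)[:2]),np.degrees(np.arctan2(*(B-A)[1::-1])))
print('tin top',atz(f,(259.5,178),70))
print('button',atz(f,(469,201),53),spots('button_rest','wrist'))
s=env.read_state();print(s['eef_pos'],s['orientation'])
cv2.imwrite('pics/w11.png',cv2.resize(f['frame'][90:250,180:512],None,fx=2.4,fy=2.4,interpolation=cv2.INTER_CUBIC))
```

```text
board wrist [593.05878263  29.22162693  55.77938523] 6.122662994776718
claws [556.47380054  54.26943159  21.5       ] [637.55196327  -5.7969982   21.5       ] [597.01288191  24.23621669  21.5       ] 100.90413499043652 -36.53274809864485
tin top [593.38959475  25.00536155  70.        ]
button [620.78931183 218.16504677  53.        ] [(0.62, array([476.7232, 208.0896]))]
[600.04904748  22.82140825 134.26492128] [-0.00088922  0.707343    0.70686897 -0.00116311]
```

View pics/w11.png

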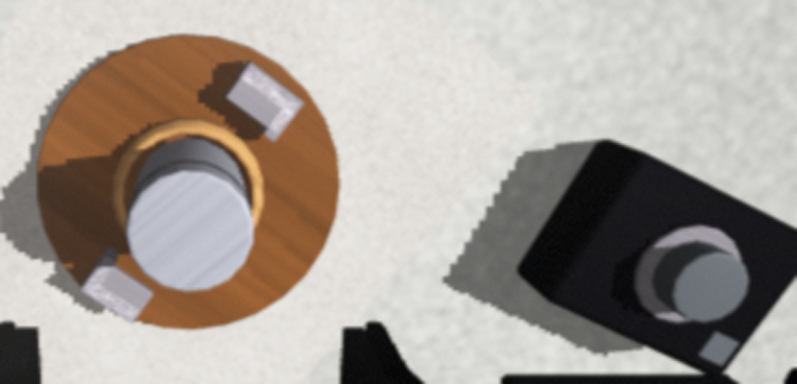

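```bash
python3 -m pendant '[[[70,-22,24,0,0,0,-0.86],[70,-22,24,0,0,0,-0.86],[70,-22,24,0,0,0,-0.86],[70,-22,24,0,0,0,-0.86],[70,-22,23,0,0,0,-0.86],[70,-22,23,0,0,0,-0.86],[70,-21,23,0,0,0,-0.86],[70,-21,23,0,0,0,-0.88],[70,0,0,0,0,0,0],[70,0,0,0,0,0,0]]]'
python3 - <<'E'
from h import *
f=env.snapshot('wrist');cv2.imwrite('pics/w12.png',f['frame'])
g=env.snapshot('top');cv2.imwrite('pics/t12.png',cv2.resize(g['frame'][120:260,170:330],None,fx=4.5,fy=4.5,interpolation=cv2.INTER_CUBIC))
s=env.read_state();print(s['eef_pos'],s['qpos'].round(2),s['orientation'].round(3))
for P in ([426,212,103],[426,212,75]): print(proj(f,P))
print(spots('shell_bar','wrist'))
E
```

```text
time: 14.4
eef_pos: [427.3, 209.8, 135.3]
orientation: [0.001, 0.983, 0.182, -0.0]
contact_force: [0.8, -0.7, -0.1]
opening: 70.2
[427.78829917 209.5531353  135.58055141] [-0.92 -0.03  0.41  1.95  0.01  1.21 -0.15] [ 0.     0.983  0.181 -0.   ]
[257.04072704 200.02112494]
[257.24113385 188.43386222]
[(0.85, array([258.4064, 184.0896]))]
```

View pics/w12.png

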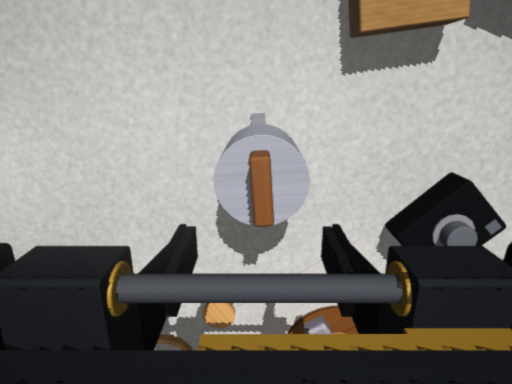

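View pics/t12.png

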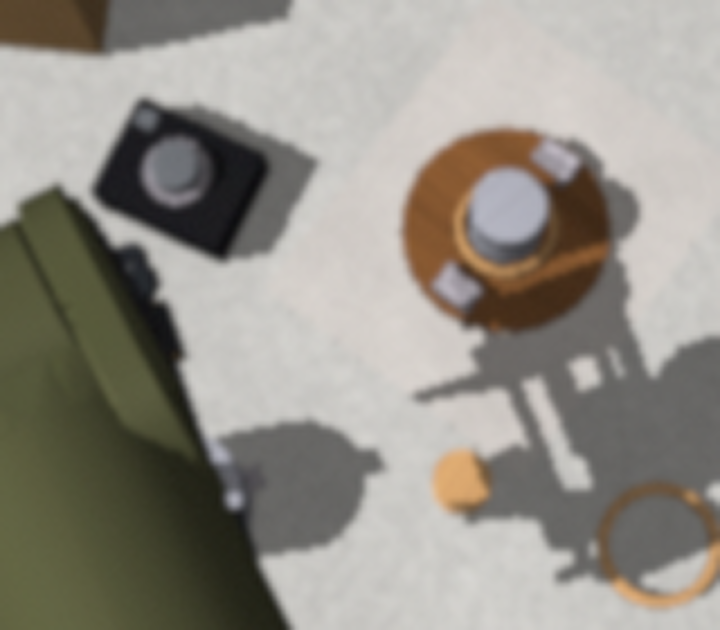

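Run:
```python
from h import *
from scipy.optimize import least_squares
f=env.snapshot('wrist');s=env.read_state();print(s['eef_pos'])
E=[atz(f,p,103)[:2] for p in ((259.7,151.5),(263.5,225))];print('bar',E,(E[0]+E[1])/2,np.hypot(*(E[0]-E[1])),np.degrees(np.arctan2(*(E[0]-E[1])[::-1])))
cv2.imwrite('pics/w13.png',cv2.resize(f['frame'][100:250,180:340],None,fx=4.5,fy=4.5,interpolation=cv2.INTER_CUBIC)[:600])
pts=[(214,181),(309,181),(261,227),(228,214),(295,214)]
P=np.array([atz(f,p,75)[:2] for p in pts])
r=least_squares(lambda q:np.hypot(P[:,0]-q[0],P[:,1]-q[1])-40,[426,212]);print('disc',r.x,r.fun.round(1))
t=env.snapshot('top');F=t
cr=lambda u,v:(170+u/4.5,120+v/4.5)
print('ring top', atz(t,cr(504,229),18),'tin',atz(t,cr(509,205),70))
A=atz(t,cr(557,158),21.5);B=atz(t,cr(457,286),21.5);print(A,B,(A+B)/2,np.degrees(np.arctan2(*(A-B)[1::-1])))
print('board',atz(t,cr((403+611)/2,(127+331)/2),8))
print('button',atz(t,cr(177,163),53))
```

```text
[427.77708746 209.8370783  135.77886463]
bar [array([415.24278667, 247.01551604]), array([438.50119235, 194.28204402])] [426.87198951 220.64878003] 57.63482025037135 113.80015760937741
disc [428.22886427 217.43753546] [-0.5 -0.6 -0.  -0.1  0. ]
ring top [598.97197203  22.03729334  18.        ] tin [600.96584709  21.33194079  70.        ]
[643.8070394  -10.89545258  21.5       ] [561.89389856  51.14858683  21.5       ] [602.85046898  20.12656713  21.5       ] -37.14163325031462
board [601.4207878   19.72053995   8.        ]
button [630.34307299 221.73063009  53.        ]
```

View pics/w13.png

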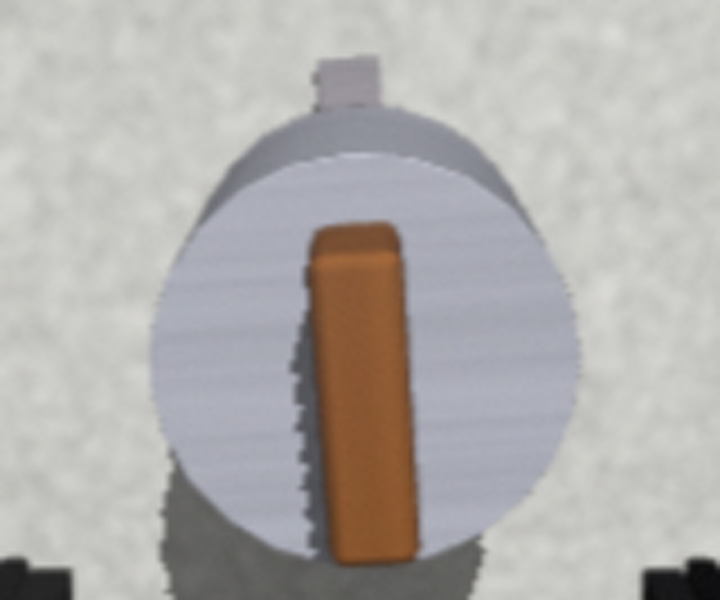

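Run:
```python
from h import *
f=env.snapshot('wrist');s=env.read_state();print(s['eef_pos'],s['orientation'])
cr=lambda u,v:(180+u/4.5,100+v/4.5)
E=[atz(f,cr(*p),103)[:2] for p in ((356,258),(375,563))];print('bar',(E[0]+E[1])/2,np.hypot(*(E[0]-E[1])),np.degrees(np.arctan2(*(E[0]-E[1])[::-1])))
for a,b in (((310,258),(330,563)),((403,258),(420,563))):
  E=[atz(f,cr(*p),103)[:2] for p in (a,b)];print(np.degrees(np.arctan2(*(E[0]-E[1])[::-1])))
e=atz(f,cr(348,85),6)[:2];print('ear',e, np.degrees(np.arctan2(*(e-[428,217])[::-1])))
```

```text
[427.61392025 210.1154988  135.86084405] [ 1.35407034e-04  9.83432022e-01  1.81277242e-01 -3.63100556e-05]
bar [427.31638471 218.7871516 ] 53.514007143770435 114.35052229716325
113.98051149404131
114.54893943309033
ear [408.54517468 258.80328317] 114.95679240335676
```

```bash
python3 -m pendant '[[[70,-0.5,6,-20,0,0,0.34],[70,0,0,-30,0,0,0],[70,0,0,-20,0,0,0],[70,0,0,0,0,0,0]]]'
python3 - <<'E'
from h import *
f=env.snapshot('wrist');cv2.imwrite('pics/w14.png',f['frame'])
g=env.snapshot('side')
cv2.imwrite('pics/s14.png',cv2.resize(g['frame'][90:220,140:270],None,fx=4.5,fy=4.5,interpolation=cv2.INTER_CUBIC))
s=env.read_state();print(s['eef_pos'],s['contact_force'])
E
```

```text
time: 15.2
eef_pos: [425.7, 215.7, 64.7]
orientation: [0.001, 0.978, 0.211, -0.001]
contact_force: [-0.0, 0.5, 0.4]
opening: 70.2
[427.27680364 216.77433739  66.58648658] [0.61823303 0.06798666 0.37307096]
```

View pics/w14.png

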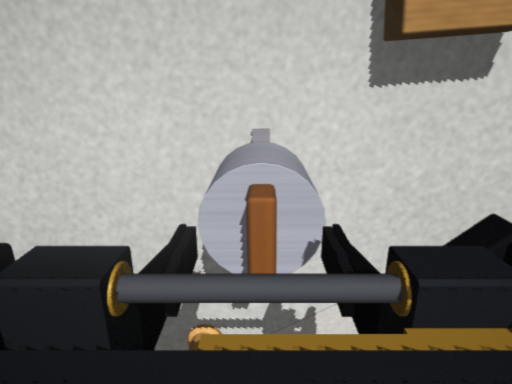

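View pics/s14.png

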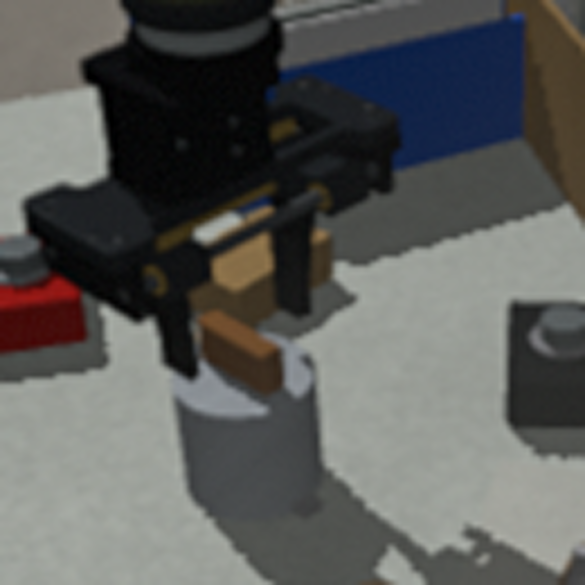

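```bash
python3 -m pendant '[[[70,0,0,-8,0,0,0],[50,0,0,-6,0,0,0],[30,0,0,0,0,0,0],[12,0,0,0,0,0,0],[12,0,0,0,0,0,0],[12,0,0,0,0,0,0],[12,0,0,0,0,0,0],[12,0,0,0,0,0,0]]]' 40
python3 - <<'E'
from h import *
f=env.snapshot('wrist');cv2.imwrite('pics/w15.png',f['frame'])
g=env.snapshot('side')
cv2.imwrite('pics/s15.png',cv2.resize(g['frame'][90:220,140:270],None,fx=4.5,fy=4.5,interpolation=cv2.INTER_CUBIC))
s=env.read_state();print(s['eef_pos'],s['contact_force'])
E
```

```text
time: 16.3
eef_pos: [426.7, 216.8, 52.0]
orientation: [-0.0, 0.978, 0.211, 0.0]
contact_force: [-0.4, -1.2, 0.1]
opening: 15.8
[426.74934747 216.72874918  52.029416  ] [-0.18410467 -0.42258524  0.63085471]
```

View pics/w15.png

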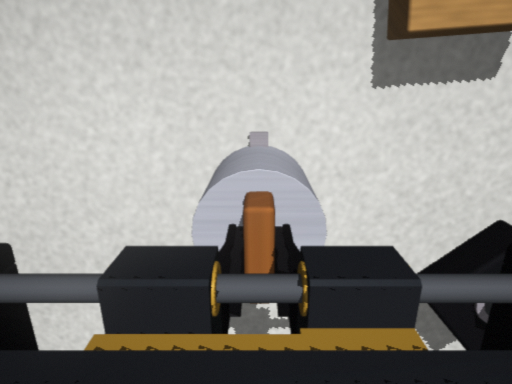

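View pics/s15.png

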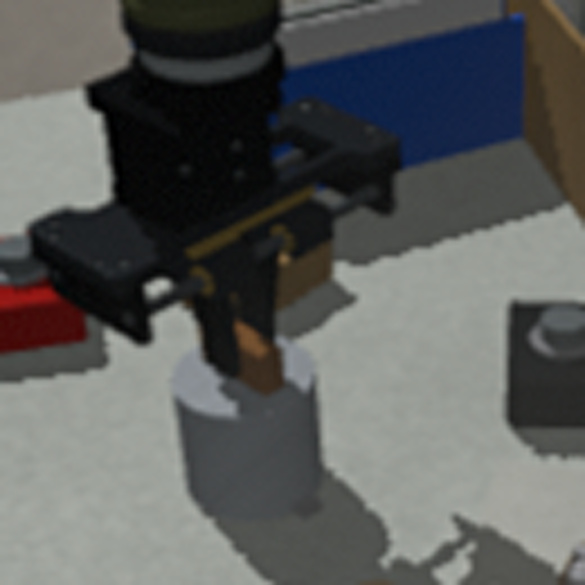

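Run:
```python
from h import *
f=env.snapshot('wrist');s=env.read_state()
cv2.imwrite('pics/w16.png',cv2.resize(f['frame'][120:300,180:340],None,fx=3.3,fy=3.3,interpolation=cv2.INTER_CUBIC))
u=np.array([np.cos(np.radians(114.4)),np.sin(np.radians(114.4))])
T=s['eef_pos']
for v in (200,204,208):
    p=atz(f,(259,v),103)[:2]; print(v,p,(p-T[:2])@u)
p=atz(f,(259,135),6)[:2];print('ear',(p-T[:2])@u, (p-T[:2])@[u[1],-u[0]])
for q in ((193,228),(326,228),(259,171)):
    p=atz(f,q,75)[:2];print(q,(p-T[:2])@u,(p-T[:2])@[u[1],-u[0]])
print('tip',[proj(f,[*(T[:2]+u*9.5),z]) for z in (80,85,90)])
```

```text
200 [414.14268803 247.21940692] 32.933471865891505
204 [414.9794162  245.36797402] 30.901746058552057
208 [415.82294673 243.5014895 ] 28.85350290415416
ear 49.11959387779103 1.2442226877893958
(193, 228) 5.33390703723089 -37.46643223419419
(326, 228) 5.191867852216044 40.29148216497083
(259, 171) 39.714043589361864 1.1619223835762433
tip [array([257.02996958, 224.93899034]), array([256.98608511, 228.73240567]), array([256.93977509, 232.73548723])]
```

View pics/w16.png

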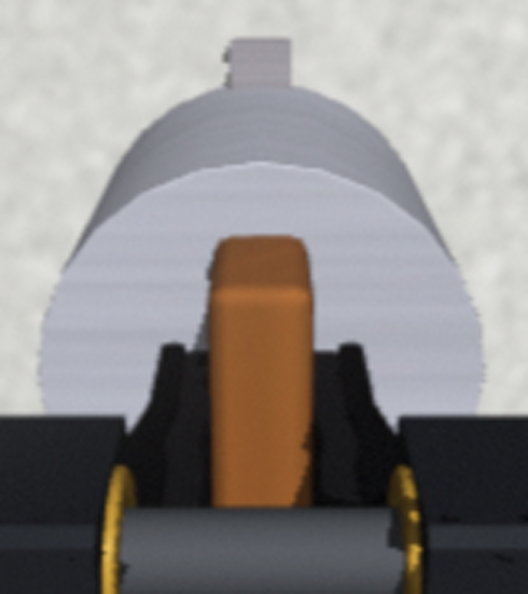

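```bash
python3 -m pendant '[[[12,0,0,25,0,0,0],[12,0,0,35,0,0,0],[12,0,0,35,0,0,0],[12,19,-21,0,0,0,0.99],[12,19,-22,0,0,0,0.99],[12,19,-22,0,0,0,0.99],[12,20,-22,0,0,0,0.99],[12,20,-22,0,0,0,0.99],[12,20,-22,0,0,0,0.99],[12,20,-22,0,0,0,0.99],[12,19,-21,0,0,0,0.99],[12,18.5,-20.5,0,0,0,0.99],[12,0,0,0,0,0,0],[12,0,0,0,0,0,0]]]' 40
python3 - <<'E'
from h import *
f=env.snapshot('wrist');cv2.imwrite('pics/w17.png',f['frame'])
g=env.snapshot('side')
cv2.imwrite('pics/s17.png',cv2.resize(g['frame'][90:270,200:380],None,fx=3.3,fy=3.3,interpolation=cv2.INTER_CUBIC))
g=env.snapshot('top')
cv2.imwrite('pics/t17.png',cv2.resize(g['frame'][100:240,200:360],None,fx=4,fy=4,interpolation=cv2.INTER_CUBIC))
s=env.read_state();print(s['eef_pos'],s['contact_force'],s['qpos'].round(2),s['orientation'])
E
```

```text
time: 18.2
eef_pos: [600.6, 22.9, 146.4]
orientation: [-0.001, 0.549, 0.836, -0.0]
contact_force: [-0.0, 0.3, -2.3]
opening: 15.9
[600.69981959  23.55503846 146.85048803] [-0.3618351  -0.58565458 -0.45660036] [-0.56  0.26  0.56  1.66 -0.15  1.27  2.02] [-4.18245787e-04  5.48246296e-01  8.36316801e-01  1.78867050e-04]
```

View pics/w17.png

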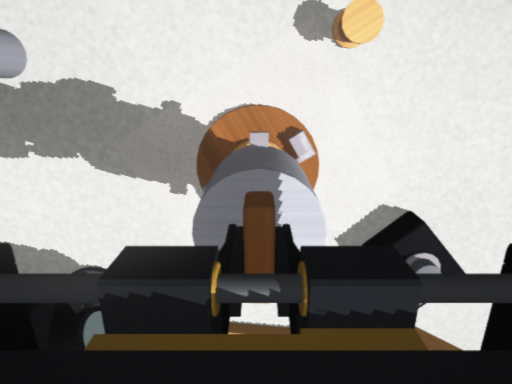

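View pics/s17.png

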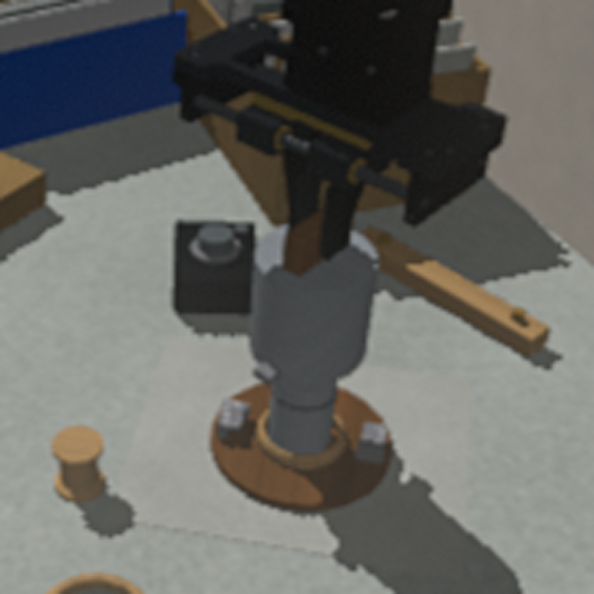

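View pics/t17.png

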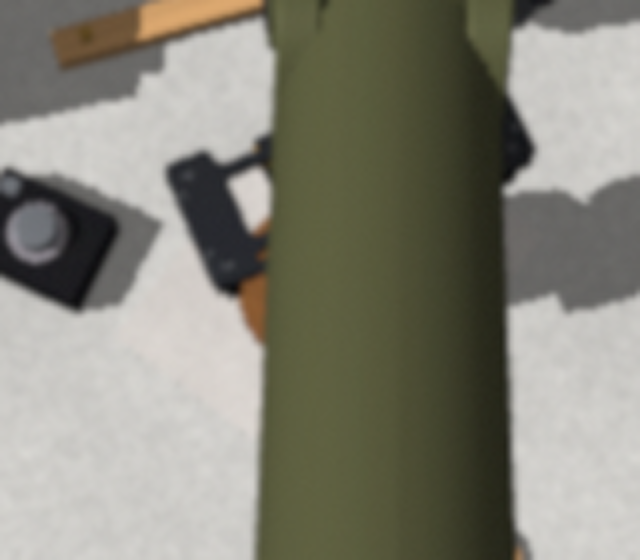

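```bash
python3 -m pendant '[[[12,0.5,-0.5,-25,0,0,0],[12,0,0,-25,0,0,0],[12,0,0,-12,0,0,0],[12,0,0,0,0,0,0],[12,0,0,0,0,0,0]]]' 40
python3 - <<'E'
from h import *
f=env.snapshot('wrist')
cv2.imwrite('pics/w18.png',cv2.resize(f['frame'][90:290,160:360],None,fx=3,fy=3,interpolation=cv2.INTER_CUBIC))
g=env.snapshot('side')
cv2.imwrite('pics/s18.png',cv2.resize(g['frame'][160:270,240:350],None,fx=5,fy=5,interpolation=cv2.INTER_CUBIC))
s=env.read_state();print(s['eef_pos'],s['contact_force'])
q=lambda p:((proj(g,p)-[240,160])*5).round(0)
print(q([601.5,22,8]),q([601.5,22,34]))
E
```

```text
time: 18.98
eef_pos: [602.5, 22.0, 86.1]
orientation: [0.001, 0.549, 0.836, 0.001]
contact_force: [0.9, 0.3, -1.4]
opening: 15.8
[602.57536905  21.82205114  86.16983377] [ 0.08521885  0.69437697 -1.39667349]
[256. 316.] [260. 276.]
```

View pics/w18.png

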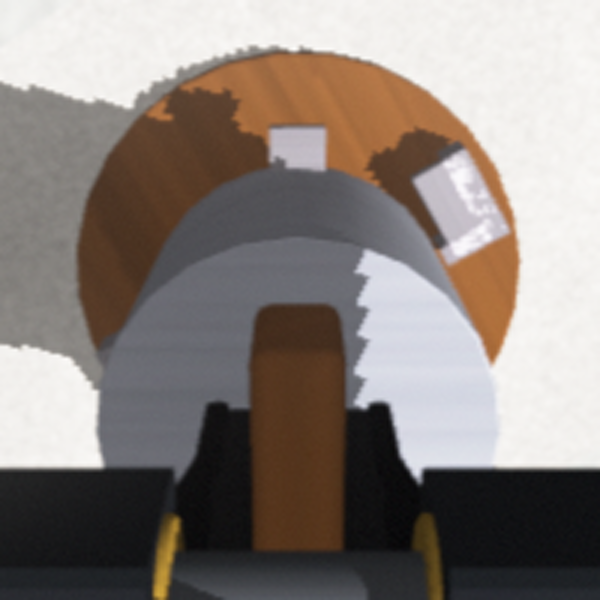

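View pics/s18.png

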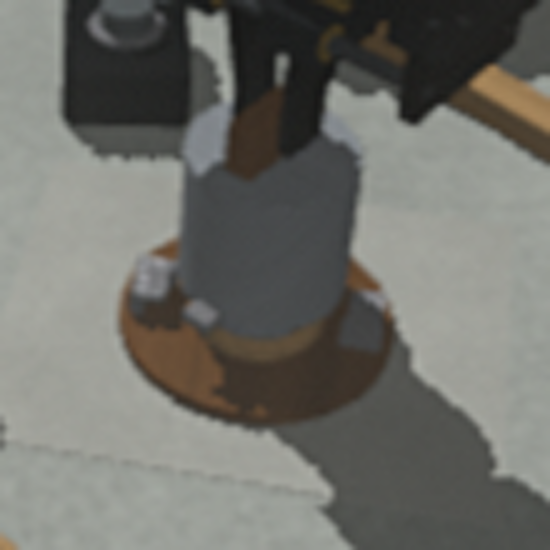

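Run:
```python
from h import *
from scipy.optimize import least_squares
f=env.snapshot('wrist');s=env.read_state();T=s['eef_pos'];print(T)
c=lambda u,v:(160+u/3,90+v/3)
P=np.array([atz(f,c(*p),8)[:2] for p in ((78,250),(519,255),(300,50),(150,110),(440,105),(495,360),(85,310))])
r=least_squares(lambda q:np.hypot(P[:,0]-q[0],P[:,1]-q[1])-66,[600,22]);print('board',r.x,r.fun.round(1))
jaw=2*np.degrees(np.arctan2(s['orientation'][2],s['orientation'][1]));print('jaw',jaw)
a=np.radians(jaw+90);u=np.array([np.cos(a),np.sin(a)]);w=np.array([u[1],-u[0]])
d=r.x-T[:2];print('board rel TCP: along up',d@u,' right',d@w)
p=atz(f,c(299,128),40)[:2]-T[:2];print('ear end',p@u,p@w)
p=atz(f,c(300,237),109)[:2]-T[:2];print('disc',p@u,p@w)
cl=atz(f,c(462,203),21.5)[:2];print('claw',cl, np.hypot(*(cl-r.x)),np.degrees(np.arctan2(*(cl-r.x)[::-1])))
```

```text
[602.47439037  21.82022184  86.03970605]
board [603.39123484  24.15479707] [-0.6 -0.8  0.7 -0.6 -0.9 -1.2 -1.5]
jaw 113.45169407830606
board rel TCP: along up -1.7702137277923202  right 1.7768479494064686
ear end 48.27118699462129 1.7910067570433092
disc 38.46830131535547 1.8028054152077484
claw [561.00577606  54.59005279] 52.18076184234327 144.31942642269905
```

```bash
python3 -m pendant '[[[12,0,0,-8,0,0,0],[12,0,0,-7,0,0,0],[12,0,0,-5,0,0,0],[12,0,0,-3,0,0,0],[12,0,0,-1.5,0,0,0],[12,0,0,0,0,0,0],[12,0,0,0,0,0,0]]]' 40
```

```text
time: 20.0
eef_pos: [601.9, 21.8, 60.7]
orientation: [0.0, 0.549, 0.836, 0.0]
contact_force: [-0.4, -0.0, -1.1]
opening: 15.5
```

```bash
python3 -m pendant '[[[12,0,0,-1,0,0,0],[12,0,0,0,0,0,0],[12,0,0,-0.5,0,0,0],[12,0,0,0,0,0,0]]]' 40
python3 - <<'E'
from h import *
f=env.snapshot('wrist')
cv2.imwrite('pics/w19.png',cv2.resize(f['frame'][90:290,160:360],None,fx=3,fy=3,interpolation=cv2.INTER_CUBIC))
g=env.snapshot('side')
cv2.imwrite('pics/s19.png',cv2.resize(g['frame'][160:270,240:350],None,fx=5,fy=5,interpolation=cv2.INTER_CUBIC))
s=env.read_state();print(s['eef_pos'],s['contact_force'])
E
```

```text
time: 20.5
eef_pos: [602.1, 21.8, 60.1]
orientation: [0.0, 0.549, 0.836, 0.0]
contact_force: [-2.8, 0.4, 5.8]
opening: 15.3
[602.08330557  21.80566693  60.06644546] [-2.42731472  0.4090226   6.05048126]
```

View pics/w19.png

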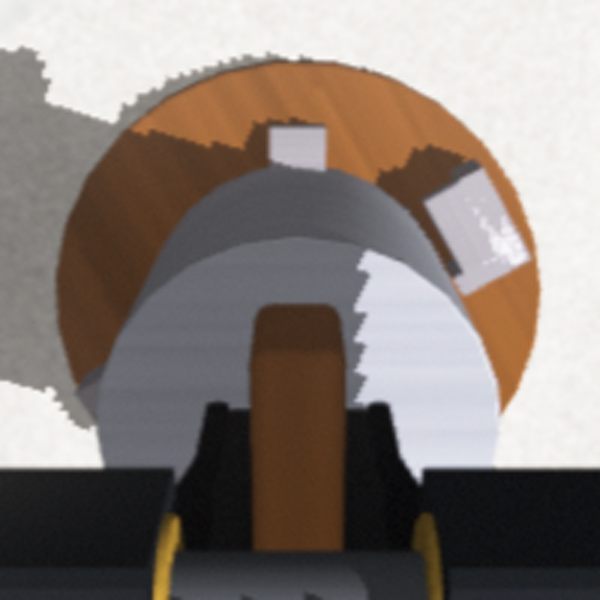

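View pics/s19.png

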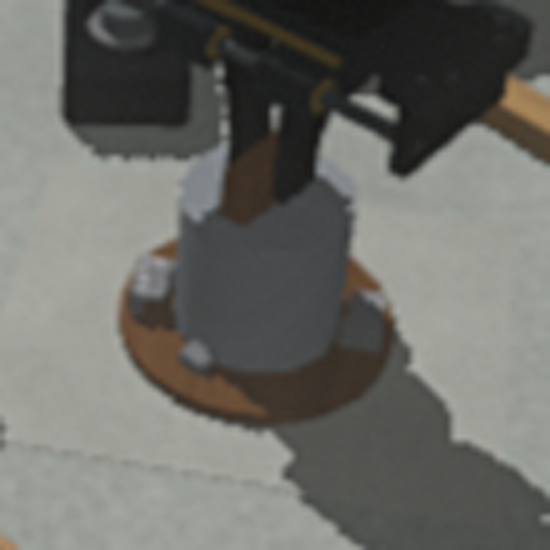

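```bash
python3 -m pendant '[[[12,0,0,0.6,0,0,0],[12,0,0,0,0,0,-0.8],[12,0,0,0,0,0,-0.8],[12,0,0,0,0,0,-0.8],[12,0,0,0,0,0,0]]]' 40
```

```text
time: 21.22
eef_pos: [602.5, 21.8, 60.1]
orientation: [0.001, 0.71, 0.704, 0.001]
contact_force: [-0.1, 0.7, 4.5]
opening: 16.0
```

```bash
python3 -m pendant '[[[12,0,0,0,0,0,-0.8],[12,0,0,0,0,0,-0.8],[12,0,0,0,0,0,-0.8],[12,0,0,0,0,0,-0.8],[12,0,0,0,0,0,0]]]' 40;  python3 - <<'E'
from h import *
f=env.snapshot('wrist')
cv2.imwrite('pics/w20.png',cv2.resize(f['frame'][90:290,160:360],None,fx=3,fy=3,interpolation=cv2.INTER_CUBIC))
g=env.snapshot('side')
cv2.imwrite('pics/s20.png',cv2.resize(g['frame'][160:270,240:350],None,fx=5,fy=5,interpolation=cv2.INTER_CUBIC))
s=env.read_state();print(s['eef_pos'],s['contact_force'],s['ft_torque'],2*np.degrees(np.arctan2(s['orientation'][2],s['orientation'][1])))
E
```

```text
time: 21.85
eef_pos: [602.4, 21.8, 60.1]
orientation: [0.0, 0.876, 0.482, 0.001]
contact_force: [-0.2, -0.6, 4.9]
opening: 15.5
[602.35838059  21.85486444  60.03807595] [0.49580531 0.74401418 4.90985419] [ 0.07436832 -0.03872839 -0.12391262] 57.659178010524755
```

View pics/w20.png

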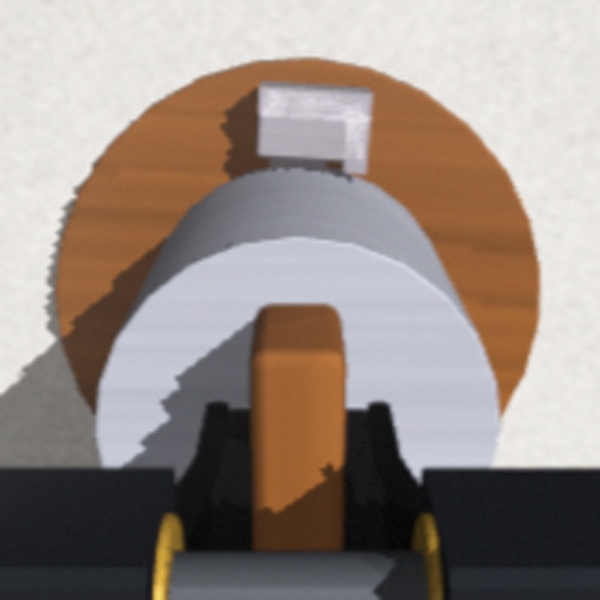

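View pics/s20.png

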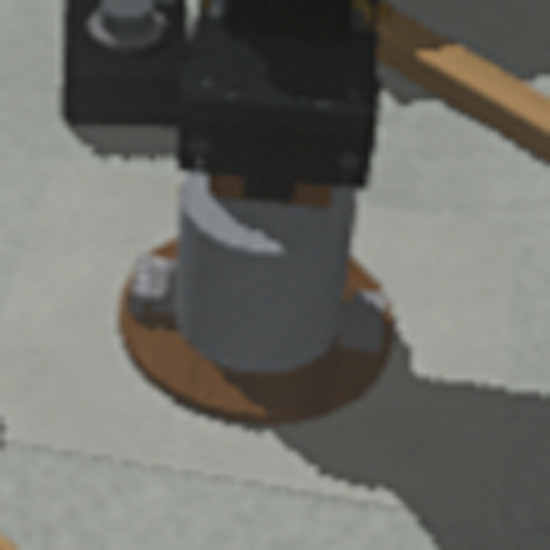

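```bash
python3 -m pendant '[[[12,0,0,0,0,0,-0.2],[12,0,0,0,0,0,-0.2],[12,0,0,0,0,0,0],[12,0,0,0,0,0,0]]]' 40;  python3 - <<'E'
from h import *
f=env.snapshot('wrist')
cv2.imwrite('pics/w21.png',cv2.resize(f['frame'][90:290,160:360],None,fx=3,fy=3,interpolation=cv2.INTER_CUBIC))
s=env.read_state();print(s['eef_pos'],s['contact_force'],s['ft_torque'],2*np.degrees(np.arctan2(s['orientation'][2],s['orientation'][1])))
E
```

```text
time: 22.45
eef_pos: [602.2, 21.8, 60.1]
orientation: [0.0, 0.893, 0.451, 0.001]
contact_force: [0.2, 0.3, 5.3]
opening: 16.1
[602.23473589  21.77280943  60.0582057 ] [-0.20078032  0.96300638  4.99786799] [0.02496999 0.0491284  0.06514832] 53.61450347826038
```

View pics/w21.png

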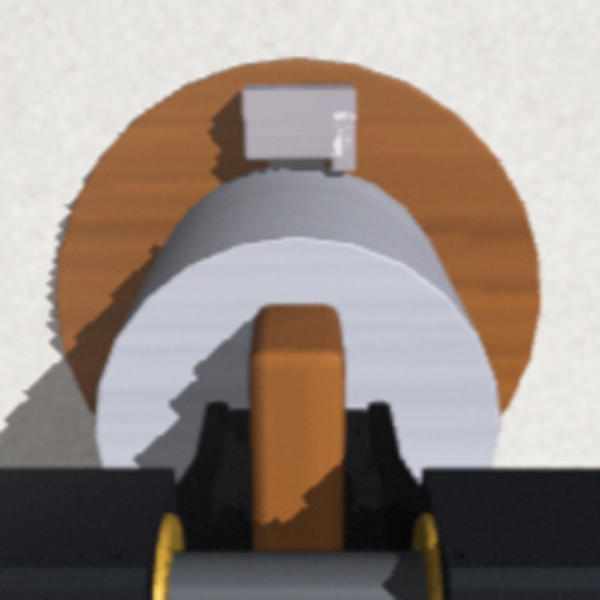

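```bash
python3 -m pendant '[[[30,0,0,0,0,0,0],[60,0,0,0,0,0,0],[60,0,0,0,0,0,0],[60,0,0,0,0,0,0],[60,0,0,30,0,0,0],[60,0,0,40,0,0,0],[20,7,50,0,0,0,0],[0,7,50,0,0,0,0],[0,7,50,0,0,0,0],[0,6,50,0,0,0,0],[0,0,0,0,0,0,0],[0,0,0,0,0,0,0]]]' 20;  python3 - <<'E'
from h import *
f=env.snapshot('wrist');cv2.imwrite('pics/w22.png',f['frame'])
t=env.snapshot('top');cv2.imwrite('pics/t22.png',cv2.resize(t['frame'][120:260,170:330],None,fx=4.5,fy=4.5,interpolation=cv2.INTER_CUBIC))
g=env.snapshot('side');cv2.imwrite('pics/s22.png',cv2.resize(g['frame'][110:260,200:350],None,fx=4,fy=4,interpolation=cv2.INTER_CUBIC))
s=env.read_state();print(s['eef_pos'],s['opening'],s['contact_force'],s['qpos'].round(2))
print(proj(f,[629,221.5,53]),spots('button_rest','wrist'))
E
```

```text
time: 24.0
eef_pos: [628.7, 220.9, 129.3]
orientation: [0.001, 0.893, 0.45, -0.0]
contact_force: [-0.3, -0.8, -0.0]
opening: 7.9
[629.03278142 219.5207187  129.80788449] 1.7258139811472042 [ 0.14999484 -0.17746434  0.25064421] [-0.88  0.45  0.67  1.51 -0.28  1.29  0.76]
[257.99732066 184.54774773] [(0.65, array([261.3248, 180.4032]))]
```

View pics/w22.png

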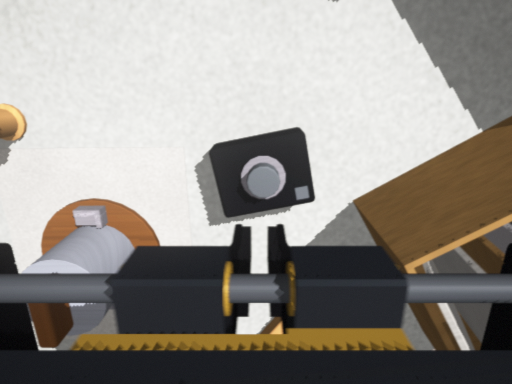

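View pics/s22.png

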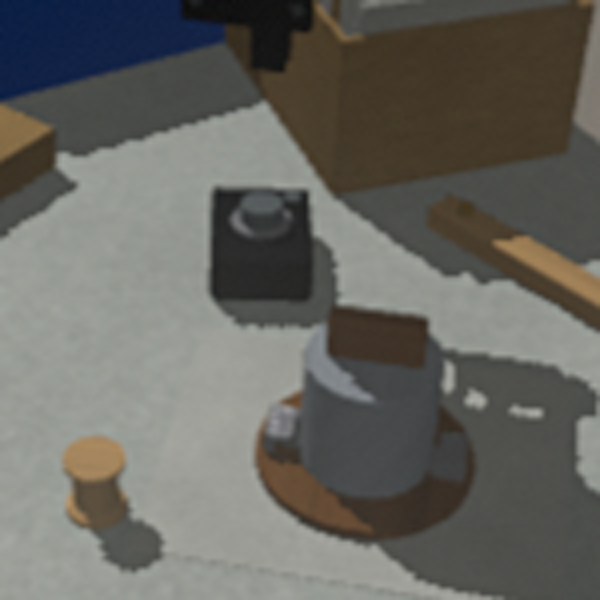

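View pics/t22.png

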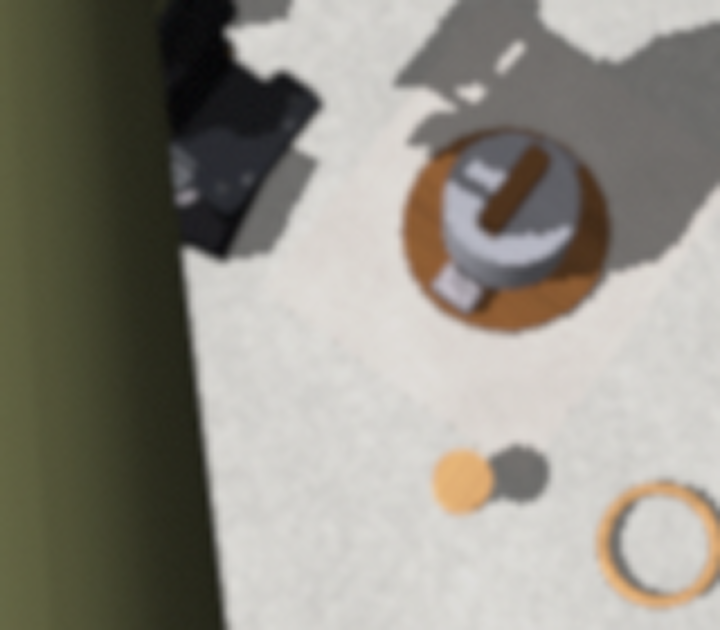

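Run:
```python
from h import *
f=env.snapshot('wrist');s=env.read_state();print(s['eef_pos'],s['opening'])
p=atz(f,(265,180.5),53);print('button wrist',p)
u=np.radians(53.5);print('bias removed',p[:2]-1.6*np.array([np.cos(u),np.sin(u)]))
t=env.snapshot('top');cr=lambda u,v:(170+u/4.5,120+v/4.5)
A=atz(t,cr(540,153),111)[:2];B=atz(t,cr(489,228),111)[:2];print('bar top',(A+B)/2,np.hypot(*(A-B)),np.degrees(np.arctan2(*(A-B)[::-1])))
A=atz(t,cr(512,197),83);print('disc',A)
```

```text
[628.9885772  220.12687851 129.88259756] 0.581894185529268
button wrist [630.27251643 227.55552645  53.        ]
bias removed [629.32079998 226.26935547]
bar top [599.07517885  20.02809042] 53.24772956818244 -33.36843841520705
disc [602.47344671  20.16839001  83.        ]
```

```bash
python3 -m pendant '[[[0,1,4,-30,0,0,0],[0,0,0,-40,0,0,0],[0,0,0,-20,0,0,0],[0,0,0,0,0,0,0],[0,0,0,0,0,0,0]]]' 20;  python3 - <<'E'
from h import *
f=env.snapshot('wrist');cv2.imwrite('pics/w23.png',f['frame'])
g=env.snapshot('side');cv2.imwrite('pics/s23.png',cv2.resize(g['frame'][110:210,210:330],None,fx=6,fy=6,interpolation=cv2.INTER_CUBIC))
s=env.read_state();print(s['eef_pos'],s['opening'],s['contact_force'])
E
```

```text
time: 24.92
eef_pos: [631.0, 225.8, 41.2]
orientation: [0.0, 0.893, 0.45, 0.001]
contact_force: [0.2, -0.1, 0.6]
opening: 0.1
[631.07205222 226.00867424  41.46317998] 0.04371628369953973 [ 0.62441409 -0.62596903  0.27699204]
```

View pics/w23.png

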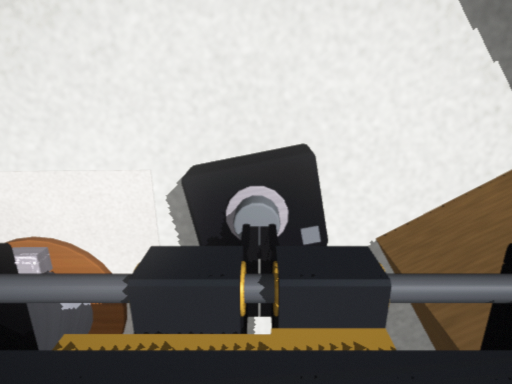

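View pics/s23.png

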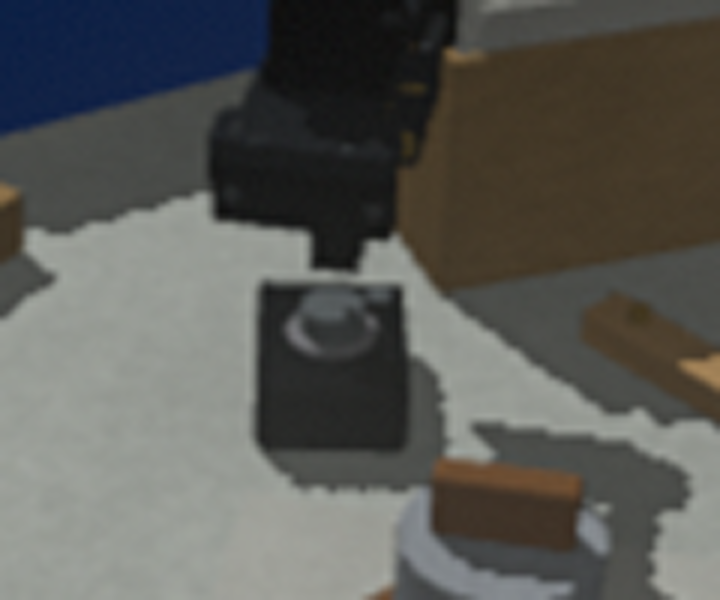

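Run:
```python
from h import *
f=env.snapshot('wrist');s=env.read_state();T=s['eef_pos'];print(T,proj(f,[T[0],T[1],53]))
b=f['frame'][150:260,200:320];cv2.imwrite('pics/w24.png',cv2.resize(b,None,fx=5,fy=5,interpolation=cv2.INTER_CUBIC))
```

```text
[630.87756181 226.03698458  41.26460107] [256.39204069 226.62712063]
```

View pics/w24.png

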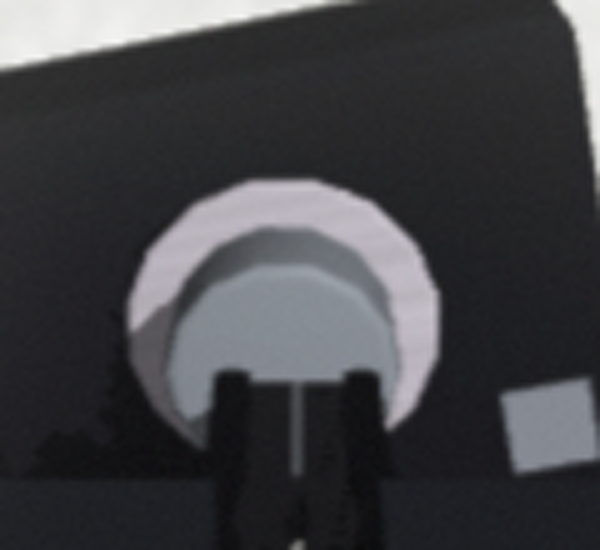

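```bash
python3 -m pendant '[[[0,-0.5,-0.5,-8,0,0,0],[0,0,0,-7,0,0,0],[0,0,0,-3,0,0,0],[0,0,0,0,0,0,0]]]' 20; python3 -m pendant '[[[0,0,0,-1,0,0,0],[0,0,0,0,0,0,0]]]'; python3 -m pendant '[[[0,0,0,-1,0,0,0],[0,0,0,0,0,0,0]]]'; python3 -m pendant '[[[0,0,0,-1,0,0,0],[0,0,0,0,0,0,0]]]'
```

```text
time: 25.58
eef_pos: [628.9, 225.2, 21.1]
orientation: [-0.0, 0.893, 0.45, -0.0]
contact_force: [-0.1, 1.0, -0.7]
opening: 0.5
time: 25.82
eef_pos: [629.4, 225.3, 20.8]
orientation: [0.0, 0.893, 0.45, 0.0]
contact_force: [0.1, -0.6, 0.4]
opening: 0.3
time: 26.08
eef_pos: [629.5, 225.3, 19.8]
orientation: [0.0, 0.893, 0.45, 0.0]
contact_force: [-0.5, 0.4, 1.3]
opening: 0.3
time: 26.32
eef_pos: [629.4, 225.3, 18.7]
orientation: [0.0, 0.893, 0.45, 0.0]
contact_force: [0.8, 0.3, 1.9]
opening: 0.6
```

```bash
python3 -m pendant '[[[0,0,0,-1.5,0,0,0],[0,0,0,0,0,0,0]]]'; python3 -m pendant '[[[0,0,0,-1,0,0,0],[0,0,0,0,0,0,0]]]'; python3 -m pendant '[[[0,0,0,-0.8,0,0,0],[0,0,0,0,0,0,0]]]'
```

```text
time: 26.58
eef_pos: [629.5, 225.3, 17.2]
orientation: [0.0, 0.893, 0.45, 0.0]
contact_force: [0.1, 0.2, 1.7]
opening: 0.1
time: 26.82
eef_pos: [629.4, 225.3, 16.2]
orientation: [0.0, 0.893, 0.45, 0.0]
contact_force: [0.3, -0.3, 2.4]
opening: 0.3
time: 27.08
eef_pos: [629.5, 225.3, 15.9]
orientation: [-0.0, 0.893, 0.45, 0.0]
contact_force: [-0.4, -0.2, 4.2]
opening: 0.6
```

```bash
python3 -m pendant '[[[0,0,0,-0.3,0,0,0],[0,0,0,0,0,0,0],[0,0,0,0,0,0,0],[0,0,0,0,0,0,0],[0,0,0,0,0,0,0]]]'; python3 -m pendant '[[[0,0,0,0,0,0,0],[0,0,0,0,0,0,0],[0,0,0,0,0,0,0],[0,0,0,0,0,0,0],[0,0,0,0,0,0,0]]]'
```

```text
time: 27.7
eef_pos: [629.5, 225.3, 15.8]
orientation: [-0.0, 0.893, 0.45, 0.0]
contact_force: [-0.2, -0.5, 5.8]
opening: 0.3
time: 28.32
eef_pos: [629.5, 225.3, 15.8]
orientation: [-0.0, 0.893, 0.45, 0.0]
contact_force: [-0.5, -0.1, 5.7]
opening: 0.2
```

```bash
python3 -m pendant '[[[0,0,0,-2,0,0,0],[0,0,0,-2,0,0,0],[0,0,0,-2,0,0,0],[0,0,0,0,0,0,0]]]'; python3 -m pendant '[[[0,0,0,-1,0,0,0],[0,0,0,-0.5,0,0,0],[0,0,0,0,0,0,0]]]'
```

```text
time: 28.82
eef_pos: [629.6, 225.3, 10.9]
orientation: [-0.0, 0.893, 0.45, 0.0]
contact_force: [-2.8, -0.4, 13.0]
opening: 0.3
time: 29.2
eef_pos: [629.6, 225.4, 10.5]
orientation: [-0.001, 0.893, 0.45, 0.0]
contact_force: [-5.3, -2.3, 18.5]
opening: 0.3
```

```bash
python3 -m pendant '[[[0,0,0,3,0,0,0],[0,0,0,5,0,0,0],[0,0,0,10,0,0,0],[0,0,0,30,0,0,0],[0,0,0,50,0,0,0],[0,-40,40,20,0,0,0],[0,-40,40,0,0,0,0],[0,-40,30,0,0,0,0],[0,-40,30,0,0,0,0],[0,0,0,0,0,0,0],[0,0,0,0,0,0,0]]]';  python3 - <<'E'
from h import *
f=env.snapshot('wrist');cv2.imwrite('pics/w25.png',f['frame'])
t=env.snapshot('top');cv2.imwrite('pics/t25.png',cv2.resize(t['frame'][60:280,100:420],None,fx=2.4,fy=2.4,interpolation=cv2.INTER_CUBIC))
g=env.snapshot('side');cv2.imwrite('pics/s25.png',cv2.resize(g['frame'][130:384,120:400],None,fx=2.3,fy=2.3,interpolation=cv2.INTER_CUBIC))
s=env.read_state();print(s['eef_pos'],s['contact_force'],s['qd'].round(3))
E
```

```text
time: 30.58
eef_pos: [469.4, 364.6, 125.3]
orientation: [0.0, 0.893, 0.45, -0.0]
contact_force: [-0.2, -0.1, -0.6]
opening: 0.5
[470.6351981  363.59892011 125.4494526 ] [-0.28218907 -0.31723952 -0.31825303] [ 0.004  0.002 -0.004 -0.    -0.003 -0.001  0.   ]
```

View pics/t25.png

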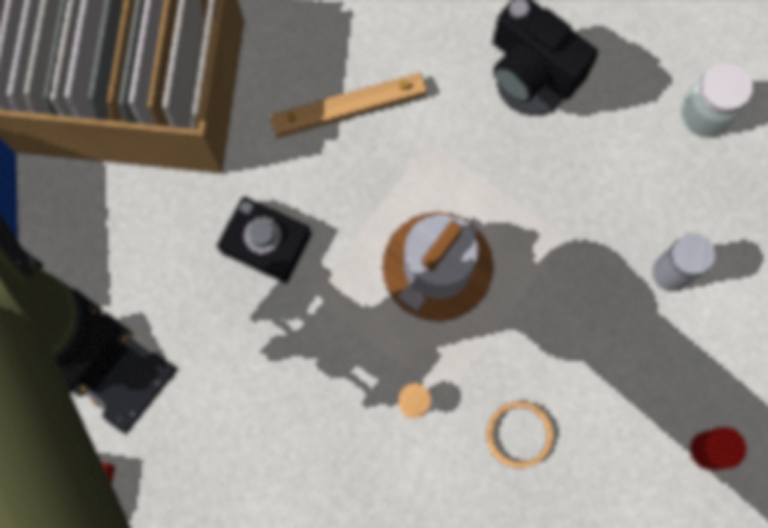

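View pics/s25.png

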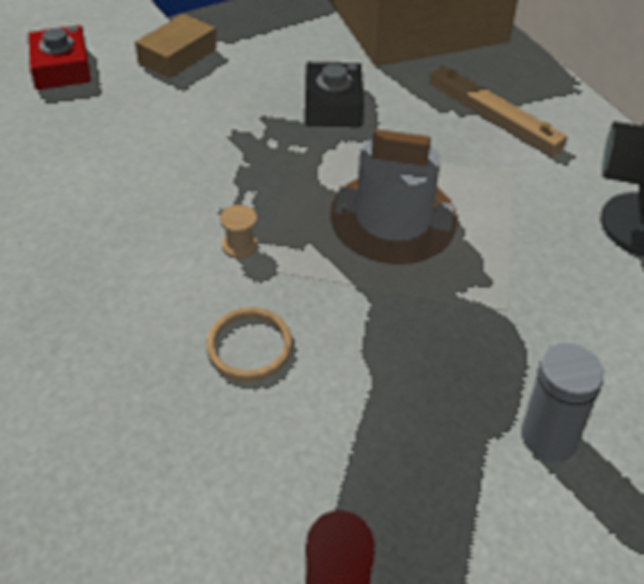

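Run:
```python
from cell import env
print(env.finish_job())
```

```text
the job is handed in; nothing more can be done
None
```

I completed every step and handed the job in at about 30.7 s of the 72 s allowed; no verdict was given.

**What I did**
- **Tin:** stood upright in the seat ring and let go, as the wrist and side pictures showed.
- **Shell:** lowered over the tin onto the board, where contact came at the expected height. I then turned it clockwise about 60° until the bar and ears lined up with the claws in the wrist picture.
- **Button:** held at the halfway stop for about 1.25 s at 5.7 N, then pressed until it bottomed at 18.5 N and released. This was after the shell was home.

**Last checks**
- The last top and side pictures show the shell level on the board with its bar along the claws' line.
- The button looks back up, and the tall tin, spool, hoop and cardboard box are where they were.
- The arm is clear, with a contact force of about zero.

**What failed or disagreed**
- **First grasp missed:** the fingers closed above the tin without touching it. The real fingertips sit about 33 mm higher than the reported tool position, so I applied that offset to every later height.
- **Cameras:** the wrist camera's positions differed from the top and side cameras by 2 to 4 mm, which stayed within the fit clearances.
- **Shell angle:** a rough reading of the bar's angle from the top picture (-33°) differs from the claws' line (about -36°) by about 3°. That is inside the 0.2 rad limit, and the wrist close-up showed the ear centred under the claw.

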